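# Unstack cut slab glass into its setting trays

## Robot

A 6-joint arm with a two-finger parallel gripper is mounted at the origin on the work surface. World frame = base frame: x ahead of the robot, y to its left, z up, the work surface at z = 0. Lengths are in m, angles in degrees, forces in N, time in s.
With the tool pointing down it reaches from about 0.3 to 0.75 m from the base axis. Payload 8.5 kg.
Tool frame: the origin (TCP) lies midway between the tips of the shut fingers; the grasp point (between the pads) lies 19 mm behind it; y points along the fingers, x is the direction in which the jaws open and shut, and the axes are right-handed (so a half turn about y gives the same grasp; the last joint's range is limited). The gripper opens to 85 mm and grips with 20 to 120 N. Pads are 22 mm wide; open, the fingers measure 114 mm over their backs; the gripper's body (76 mm by 85 mm) begins 54 mm behind the grasp point. The pads swing forward as they close: fully open they stand 13 mm farther back than shut.
Start: joints at [61.117, 21.807, 74.336, -0, 83.858, -12.336], TCP at [0.157, 0.527, 0.231] pointing down, gripper open.
Joint ranges: [-178.18, 178.18], [-50.72, 133.34], [12.68, 142.11], [-81.47, 261.47], [9.98, 163.14], [-165.26, 165.26]. Speed limits (degrees/s): [136.94, 136.94, 180, 180, 180, 180].

## Interface

Orientations are given as a 3x3 rotation matrix whose columns are the frame's x, y, z axes.
In Python, from rig import env gives the robot as it stands.
- The arm moves only by the tool carry_out, never from a script. Its argument "plan" is a list of rows, each a list of 3 entries, a list of its own where there are three numbers: the shift along the tool's x, y, z in m, then the turn, a rotation vector about the tool's x, y, z in degrees, then the finger opening in m, from 0 to 0.0854. In form: [[[dx, dy, dz], [ax, ay, az], jaw], ...]. A call has 1 to 8 rows; each row shifts and turns the commanded pose from where the row before left it, along the tool's axes as they then stand; what a row does not reach is not made up. A row lasts 1/8 s, in which the tool goes at most 62.5 mm and 10.7 degrees, less where a joint would pass 70% of its speed; a pose out of reach is approached as far as the arm can. A call is refused whole if a number of a shift passes 0.0625 or a number of a turn 10.7, either way. A call with a gripper value outside its range is refused whole. The fingers move at their own pace and stop on an object; "force" is the grip in N (left out, the last holds). Time passes only in rows, so rows that do not move let the fingers close. It gives the time, the measured TCP pose, the force and the opening at its end, in the units of the state.
- env.observe(): the state, without advancing time (a new reading comes with each control period).
- env.get_image(name): name is "scene" or "top"; returns a dict with "image" (420x560x3 uint8, red, green, blue), "vfov" (degrees; the focal length in pixels is half the picture's height over the tangent of half this angle, whatever the lens; pixels are square), "cx", "cy" (the principal point, pixels), "rvec" (rotation vector, rad) and "tvec" (3), from world to camera coordinates, as OpenCV has them. Camera axes: x right, y down, z forward; pixel columns grow to the right and rows downward; lengths in m; the calibration is good to about 2 mm. A picture is of the moment at which its call begins. There is no depth.
- env.close_job(): hands the job in, once; it reports no verdict.
Trained networks look in a picture, given as the dict that the camera call returned (one of the last four; its "shot" number tells which), for a name from the list of things; names that differ only in an ending like _2 or _b are one class to them, and where a whole thing is asked for, a point or a joint stands for the part that bears it (a point fixed in the world has none). Each returns a list of dicts, best first, with "conf" (0 to 1); they miss things now and then, are a little off and sometimes report something else, mostly with a low value. They report only what shows in the picture. A call takes as long as a camera call.
- env.outline_of(target, picture): "mask" (420x560 bool, what is visible of it) and "pixel" ([row, column] in pixels, amid what is visible of it).
The state is a dict: "time_s": time; "q": joint angles; "qvel": joint speeds; "joint_efforts": joint torques, N m; "position": TCP position; "tool_rot": TCP orientation; "ft_force": force on the tool from outside, world axes, zero at the start; "wrist_torque": the same for the moment, N m; "grip_width": finger opening in m.
Only numpy, scipy, OpenCV 4.12 (cv2) and the standard library are available. Lean on these libraries where they do the work, as an engineer would, in place of code of your own. Each camera call takes 0.05 s, during which the arm holds its last target.

## Task

Take the pile of four cut slab-glass pieces apart, one piece at a time from the top down, and lay each piece in the setting tray with the same colour of floor, turned so that it drops fully into the recess and lies flat. Lower the glass gently instead of dropping it, and leave the solder spool and the white dish where they are.

Things in the scene. Friction and masses are not known exactly. Their poses are not given: they have to be found in the camera images.
- red_center (a point): Red round glass piece, top of the pile at the start: disc of diameter 34 mm, 22 mm thick, about 50 g. Point at its centre, half-way up. z is up.
- amber_center (a point): Amber (yellow-orange) rectangular glass piece, second from the top of the pile: 48 mm along its x, 38 mm along its y, 22 mm thick, about 100 g. Point at its centre, half-way up; z is up.
- green_center (a point): Green house-shaped glass piece, third from the top of the pile: 48 mm wide along its y, 22 mm thick, about 150 g. Point half-way up on its middle line, near its centre of mass. x points to the tip: 29 mm from the point back to the flat end, 41 mm forward to the tip. The long sides are parallel up to 17 mm ahead of the point, then slope at 45 degrees to the tip. z is up.
- blue_center (a point): Blue rectangular glass piece, bottom of the pile, lying on a 6 mm thick cork pad: 110 mm along its x, 58 mm along its y, 22 mm thick, about 350 g. Point at its centre, half-way up; z is up. The pieces of the pile are turned a little (up to about 0.3 rad) against each other.
- tray_red: Fixed tray, brown rim, pale red recess floor. Recess 50 x 50 mm: 8 mm wider than the red piece all round. Origin on the bench, below where the listed point of the seated piece belongs. Floor 4 mm, rim top 10 mm above the bench, rim 8 mm broad. x and y lie along its sides; the round piece may lie at any yaw.
- tray_amber: Fixed tray, brown rim, pale yellow recess floor. Recess 64 (along its x) x 54 (along its y) mm: 8 mm wider than the amber piece all round. Origin on the bench, below where the listed point of the seated piece belongs. Floor 4 mm, rim top 10 mm above the bench, rim 8 mm broad. The piece's x goes along the tray's x, either way round.
- tray_green: Fixed tray, brown rim, pale green recess floor. Recess house-shaped, 86 (x) x 64 (y) mm: 8 mm wider than the green piece all round. Origin on the bench, below where the listed point of the seated piece belongs. Floor 4 mm, rim top 10 mm above the bench, rim 8 mm broad. x points to the end with two filled, sloping corners: the piece's tip belongs there; turned about, it does not sink in.
- tray_blue: Fixed tray, brown rim, pale blue recess floor. Recess 126 (along its x) x 74 (along its y) mm: 8 mm wider than the blue piece all round. Origin on the bench, below where the listed point of the seated piece belongs. Floor 4 mm, rim top 10 mm above the bench, rim 8 mm broad. The piece's x goes along the tray's x, either way round.
- spool_center (a point): Small reel of solder standing flat on the bench among the trays, black flanges and grey metal, diameter 48 mm, 22 mm high; point at its centre, half-way up. To be left alone.
- dish_center (a point): Small round white ceramic dish on the bench among the trays, diameter 48 mm, 24 mm high; point at its centre, half-way up. To be left alone.

How it is judged:
By the outcome, as a careful person would: the job done as asked, in the order asked, and still so for the second after the job is handed in, with the robot touching nothing.
It also fails if it takes over 122 s, if anything falls off the work surface, if the arm or the gripper's body presses on something with over 40 N, if the wrist force passes 120 N, or if a joint passes its speed limit or range.

## Working session

There is one attempt and no reset: what is moved stays moved. The work goes in short steps, Python scripts to look and compute and a tool call to move; the robot and the scene stay as the last step left them, time stands still between calls to the robot, and variables do not carry over. Pictures are saved under pics/ and viewed, and the job is handed in when it is done.

Besides the shell and the picture viewer there is one more tool, called after "Emit:" as name([rows], argument=value, ...), one row to a line, values as JSON. carry_out: Moves the arm, as the interface text tells. Its arguments: {"type":"object","properties":{"plan":{"type":"array","items":{"type":"array"}},"force":{"type":"number"}},"required":["plan"]}

```bash
ls; mkdir -p pics; python3 - <<'E'
from rig import env
import cv2,pickle
s=env.observe(); print({k:s[k] for k in ('time_s','position','tool_rot','ft_force','grip_width')})
for n in ('scene','top'):
    p=env.get_image(n); cv2.imwrite(f'pics/{n}0.png',p['image'][:,:,::-1]); pickle.dump(p,open(f'{n}0.pkl','wb'))
    print(n,{k:v for k,v in p.items() if k!='image'})
E
```

```text
pics
{'time_s': 0.0, 'position': array([0.15648737, 0.52696706, 0.23069669]), 'tool_rot': array([[ 2.84764211e-01, -7.40259743e-04, -9.58597307e-01],
       [ 9.58596501e-01, -1.28876452e-03,  2.84764967e-01],
       [-1.44620624e-03, -9.99998896e-01,  3.42616388e-04]]), 'ft_force': array([ 0.4143558 , -0.1808916 , -0.12930554]), 'grip_width': 0.08544801640858414}
scene {'vfov': 43.88917277848643, 'cx': 286.6039655346108, 'cy': 209.48525543021947, 'rvec': array([ 0.65916883,  2.66099698, -1.11771478]), 'tvec': array([ 0.46814997, -0.13901281,  1.28180227]), 'shot': 1}
top {'vfov': 53.92549317532774, 'cx': 278.2982911195814, 'cy': 202.89183698789603, 'rvec': array([ 2.13496995, -2.1879923 ,  0.05387507]), 'tvec': array([0.0326176 , 0.55282053, 0.81473599]), 'shot': 2}
```

View images.

View pics/scene0.png

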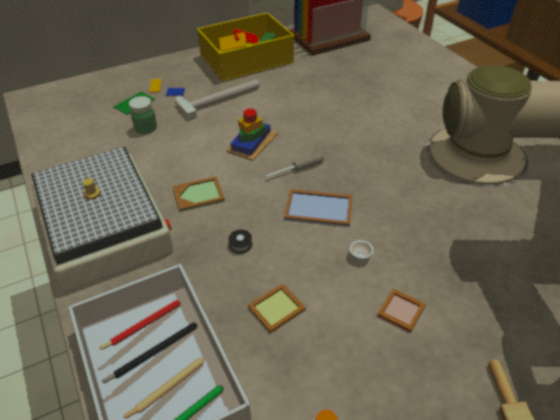

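View pics/top0.png

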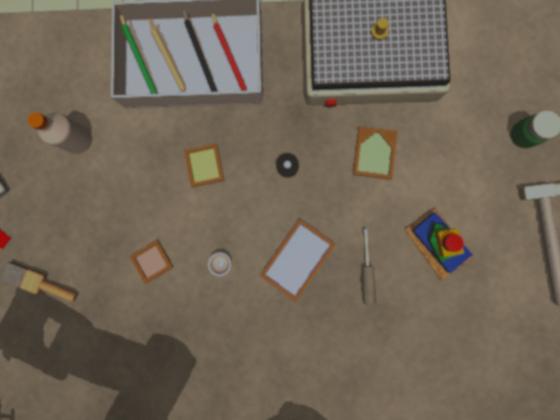

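```bash
cat > h.py <<'E'
import numpy as np,cv2
def K(p):
    f=210/np.tan(np.radians(p['vfov']/2)); return np.array([[f,0,p['cx']],[0,f,p['cy']],[0,0,1]])
def proj(p,X):
    return cv2.projectPoints(np.float64(X).reshape(-1,3),p['rvec'],p['tvec'],K(p),None)[0].reshape(-1,2)
def unproj(p,uv,z):
    R=cv2.Rodrigues(p['rvec'])[0]; C=-R.T@p['tvec']
    uv=np.float64(uv).reshape(-1,2); d=np.c_[uv,np.ones(len(uv))]@np.linalg.inv(K(p)).T@R
    return C+d*((z-C[2])/d[:,2])[:,None]
SH={'red_center':np.c_[17*np.cos(np.arange(0,6.28,.2)),17*np.sin(np.arange(0,6.28,.2))],
'amber_center':[[24,19],[-24,19],[-24,-19],[24,-19]],
'green_center':[[41,0],[17,24],[-29,24],[-29,-24],[17,-24]],
'blue_center':[[55,29],[-55,29],[-55,-29],[55,-29]],
'tray_red':[[33,33],[-33,33],[-33,-33],[33,-33]],
'tray_amber':[[40,35],[-40,35],[-40,-35],[40,-35]],
'tray_green':[[57,40],[-45,40],[-45,-40],[57,-40]],
'tray_blue':[[71,45],[-71,45],[-71,-45],[71,-45]]}
SH={k:np.array(v)/1000 for k,v in SH.items()}
# coarse
E
python3 - <<'E'
from rig import env
import pickle,cv2,numpy as np
from h import *
out={}
for n in('top','scene'):
    p=env.get_image(n); im=p['image'].copy()
    for t in list(SH)+['spool_center','dish_center']:
        r=env.outline_of(t,p)
        if not r: print(n,t,'none');continue
        out[n,t]=r[0]['mask']; r0=r[0]
        z={'red_center':.105,'amber_center':.083,'green_center':.061,'blue_center':.039}.get(t,.01)
        print(n,t,[round(x['conf'],2) for x in r],r0['mask'].sum(),np.round(r0['pixel'],1),unproj(p,[r0['pixel'][::-1]],z)[0].round(4))
        cs,_=cv2.findContours(r0['mask'].astype(np.uint8),0,1); cv2.drawContours(im,cs,-1,(255,0,255),1)
    cv2.imwrite(f'pics/{n}1.png',im[:,:,::-1]); pickle.dump(p,open(f'{n}0.pkl','wb'))
pickle.dump(out,open('m.pkl','wb'))
p=pickle.load(open('top0.pkl','rb'))
cv2.imwrite('pics/top1z.png',cv2.resize(cv2.imread('pics/top1.png')[200:290,390:490],None,fx=6,fy=6,interpolation=2))
p=pickle.load(open('scene0.pkl','rb'))
cv2.imwrite('pics/sc1z.png',cv2.resize(p['image'][100:170,215:295,::-1],None,fx=7,fy=7,interpolation=2))
E
```

```text
top red_center [0.8] 336 [241.1 454.1] [ 0.4696 -0.2973  0.105 ]
top amber_center [0.6] 292 [237.8 442.9] [ 0.4758 -0.2857  0.083 ]
top green_center [0.69] 322 [240.8 434.7] [ 0.4703 -0.2779  0.061 ]
top blue_center [0.92] 866 [242.4 430. ] [ 0.467 -0.276  0.039]
top tray_red [0.93, 0.38] 1080 [260.  150.1] [0.4433 0.2869 0.01  ]
top tray_amber [0.91, 0.6] 1279 [163.4 203.9] [0.6417 0.1735 0.01  ]
top tray_green [0.87] 1935 [153.2 375.3] [ 0.6525 -0.1836  0.01  ]
top tray_blue [0.85, 0.29] 3045 [258.3 300. ] [ 0.4402 -0.0221  0.01  ]
top spool_center [0.7] 495 [164.  285.3] [0.6354 0.0031 0.01  ]
top dish_center [0.59] 437 [262.6 218. ] [0.435 0.146 0.01 ]
scene red_center [0.44] 195 [113.3 250.9] [ 0.479  -0.2741  0.105 ]
scene amber_center [0.48] 240 [123.2 249.9] [ 0.4858 -0.2679  0.083 ]
scene green_center [0.77] 259 [134.3 252.1] [ 0.4881 -0.2533  0.061 ]
scene blue_center [0.79] 450 [144.5 246.1] [ 0.5063 -0.2508  0.039 ]
scene tray_red [0.68] 1217 [311.5 404.4] [0.4447 0.2972 0.01  ]
scene tray_amber [0.91] 1629 [307.6 278.5] [0.6417 0.1833 0.01  ]
scene tray_green [0.86] 1225 [191.6 197. ] [ 0.6615 -0.1804  0.01  ]
scene tray_blue [0.68] 2085 [207.9 319.5] [ 0.4449 -0.0059  0.01  ]
scene spool_center [0.78] 497 [241.3 239.5] [0.6383 0.0018 0.01  ]
scene dish_center [0.56] 344 [248.6 359.5] [0.433  0.1331 0.01  ]
```

View pics/top1.png

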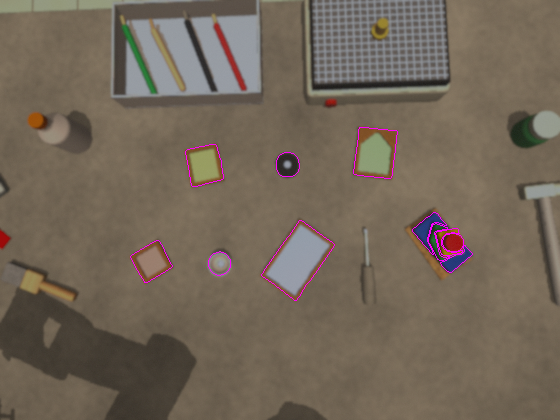

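View pics/top1z.png

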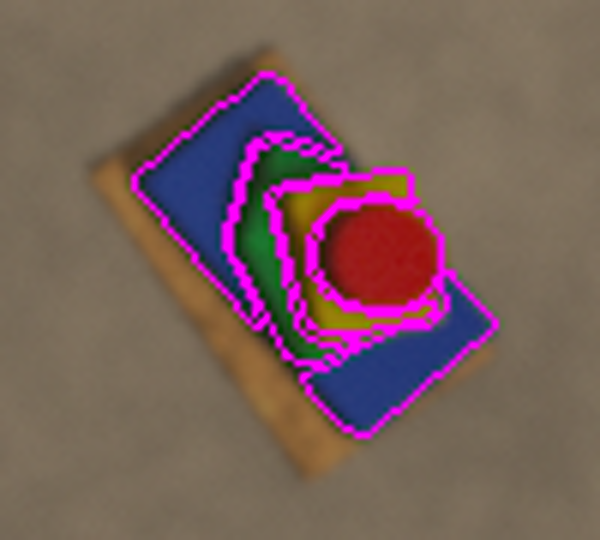

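View pics/sc1z.png

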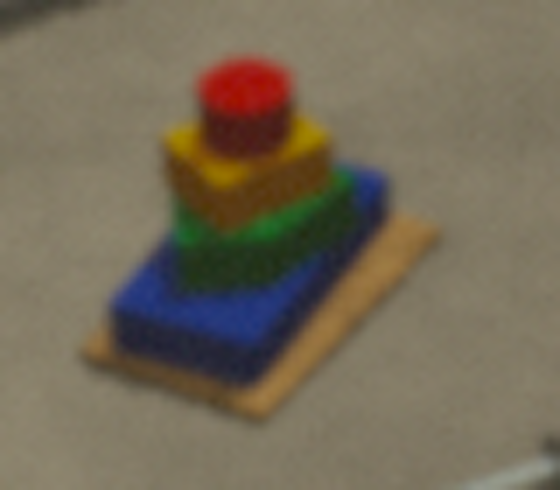

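View pics/scene1.png

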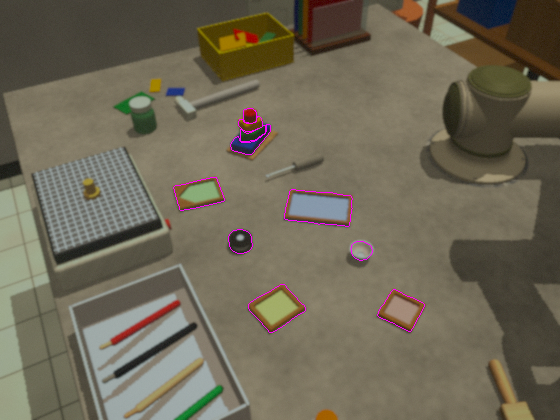

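```bash
cat > fit.py <<'E'
import numpy as np,cv2,pickle
from scipy.optimize import least_squares
from scipy.ndimage import distance_transform_edt as edt, map_coordinates
from h import *
c=np.c_[24*np.cos(np.arange(0,6.28,.2)),24*np.sin(np.arange(0,6.28,.2))]/1000
SH['spool_center']=c;SH['dish_center']=c
Z={'red_center':(.072,.094),'tray_red':(0,.01),'tray_amber':(0,.01),'tray_green':(0,.01),'tray_blue':(0,.01),'spool_center':(0,.022),'dish_center':(0,.024)}
m=pickle.load(open('m.pkl','rb')); P={n:pickle.load(open(n+'0.pkl','rb')) for n in('top','scene')}
sdf={k:edt(~v)-edt(v) for k,v in m.items()}
def pd(p,X,d):
    if d[0]=='fish':
        R=cv2.Rodrigues(p['rvec'])[0];Y=X@R.T+p['tvec'];r=np.hypot(Y[:,0],Y[:,1]);th=np.arctan2(r,Y[:,2]);k=K(p)
        q=th*(1+d[1]*th**2)/r
        return Y[:,:2]*q[:,None]*k[0,0]+k[:2,2]
    return cv2.projectPoints(X,p['rvec'],p['tvec'],K(p),np.array([d[1],d[2],0,0]))[0].reshape(-1,2)
def hull(p,t,pose,d):
    x,y,a=pose;s=SH[t];R=np.array([[np.cos(a),-np.sin(a)],[np.sin(a),np.cos(a)]])
    q=s@R.T+[x,y]; X=np.vstack([np.c_[q,np.full(len(q),z)] for z in Z[t]])
    h=cv2.convexHull(pd(p,X,d).astype(np.float32)).reshape(-1,2).astype(float)
    h2=np.roll(h,-1,0); n=max(4,120//len(h)); w=(np.arange(n)/n)[:,None,None]
    return (h*(1-w)+h2*w).reshape(-1,2)
def res(n,t,pose,d):
    h=hull(P[n],t,pose,d)
    return map_coordinates(sdf[n,t],[h[:,1],h[:,0]],order=1,mode='nearest')/np.sqrt(len(h))
E
cat > f1.py <<'E'
from fit import *
T=list(Z)
def run(mode,cams,free):
    def pk(v):
        ds={'top':(mode,v[0],v[1]),'scene':(mode,v[2],v[3])} if free else {'top':(mode,0,0),'scene':(mode,0,0)}
        return ds,v[4:].reshape(-1,3)
    def f(v):
        ds,po=pk(v); return np.concatenate([res(n,t,po[i],ds[n]) for i,t in enumerate(T) for n in cams]+[v[4:][[2+3*0,2+3*5,2+3*6]]*1e-3, v[:4]*1e-3])
    x0=[]
    for t in T:
        mm=m['top',t];cs,_=cv2.findContours(mm.astype(np.uint8),0,1);c=max(cs,key=cv2.contourArea).reshape(-1,2)
        w=unproj(P['top'],c,.01 if 'tray' in t else Z[t][1])[:,:2].astype(np.float32)
        rc=cv2.minAreaRect(w);bp=cv2.boxPoints(rc);e=[bp[1]-bp[0],bp[2]-bp[1]];e=max(e,key=np.linalg.norm)
        a=np.arctan2(e[1],e[0]); 
        if t=='tray_green': a=0.0  # tip approx +x in world (image up)
        x0+=[*rc[0],a]
    r=least_squares(f,np.r_[0,0,0,0,x0],x_scale=np.r_[[.1]*4,np.tile([.01,.01,.1],len(T))],diff_step=1e-5)
    print(mode,cams,free,'cost',r.cost,r.x[:4].round(4))
    ds,po=pk(r.x)
    for i,t in enumerate(T): print('  ',t,po[i].round(4),[round(np.sqrt((res(n,t,po[i],ds[n])**2).sum()),2) for n in cams])
    return r
run('pin',['top'],0);run('pin',['scene'],0);run('pin',['top','scene'],0)
run('pin',['top','scene'],1);run('fish',['top','scene'],1)
E
python3 f1.py
```

```text
pin ['top'] 0 cost 5.990259714715669 [0. 0. 0. 0.]
   red_center [ 0.4677 -0.3026  0.8437] [np.float64(0.81)]
   tray_red [ 0.441   0.2865 -1.0777] [np.float64(0.69)]
   tray_amber [0.64   0.1745 0.2026] [np.float64(1.07)]
   tray_green [ 0.6499 -0.1837 -0.0014] [np.float64(2.64)]
   tray_blue [ 0.4379 -0.0172 -0.6437] [np.float64(0.75)]
   spool_center [ 0.6345 -0.001   0.0029] [np.float64(0.93)]
   dish_center [0.4341 0.143  0.7749] [np.float64(1.14)]
pin ['scene'] 0 cost 6.49466373073391 [0. 0. 0. 0.]
   red_center [ 0.473  -0.2977  1.6073] [np.float64(0.64)]
   tray_red [ 0.445   0.288  -1.0478] [np.float64(0.72)]
   tray_amber [0.6431 0.1776 0.1796] [np.float64(0.69)]
   tray_green [ 0.6536 -0.1788 -0.1481] [np.float64(0.68)]
   tray_blue [ 0.4422 -0.0145 -0.6344] [np.float64(0.75)]
   spool_center [0.6374 0.0018 0.    ] [np.float64(0.74)]
   dish_center [ 0.4339  0.1391 -0.6828] [np.float64(3.16)]
pin ['top', 'scene'] 0 cost 15.598248913127552 [0. 0. 0. 0.]
   red_center [ 0.4689 -0.302   1.6394] [np.float64(1.04), np.float64(1.63)]
   tray_red [ 0.4422  0.2867 -1.0626] [np.flo
[... 920 characters left out ...]
 np.float64(1.31)]
   dish_center [0.4344 0.1412 0.7378] [np.float64(1.3), np.float64(3.28)]
fish ['top', 'scene'] 1 cost 23.914226576386444 [-0.  0. -0.  0.]
   red_center [ 0.4642 -0.3201  1.7652] [np.float64(1.84), np.float64(3.34)]
   tray_red [ 0.4394  0.295  -1.0777] [np.float64(1.99), np.float64(1.78)]
   tray_amber [0.643  0.1782 0.1833] [np.float64(1.23), np.float64(1.35)]
   tray_green [ 0.6534 -0.1874 -0.1133] [np.float64(1.52), np.float64(1.68)]
   tray_blue [ 0.4386 -0.0173 -0.6533] [np.float64(1.21), np.float64(1.47)]
   spool_center [ 6.361e-01 -2.000e-04 -5.290e-02] [np.float64(1.18), np.float64(1.28)]
   dish_center [0.4329 0.1432 0.6461] [np.float64(1.08), np.float64(3.14)]
```

```bash
cat > mv.py <<'E'
# usage: mv.py x y z yawdeg [n]  -> total and per-row shift in tool axes; turns spread evenly (rot about y = -dyaw)
import sys,numpy as np
from rig import env
s=env.observe();R=s['tool_rot'];p=s['position']
psi=np.degrees(np.arctan2(R[1,0],R[0,0]))
print('t',round(s['time_s'],2),'pos',p.round(4),'yaw',psi.round(2),'tilt',np.degrees(R[2,[0,2]]).round(2),'w',round(s['grip_width'],4),'F',np.round(s['ft_force'],1),'q',np.round(s['q'],0))
if len(sys.argv)>4:
    a=[float(v) for v in sys.argv[1:5]]
    n=int(sys.argv[5]) if len(sys.argv)>5 else 8
    d=np.array(a[:3])-p; dy=(a[3]-psi+180)%360-180
    print('dworld',d.round(4),'dyaw',round(dy,2),'total shift now-axes',(R.T@d).round(4))
    for i in range(n):
        y=np.radians(psi+dy*i/n); Rz=np.array([[np.cos(y),0,-np.sin(y)],[np.sin(y),0,np.cos(y)],[0,-1,0]])
        print(i,(Rz.T@d/n).round(4),'turn y',round(-dy/n,2))
E
python3 mv.py .42 .15 .2 73.45 1
```

```text
t 1.2 pos [0.1566 0.5272 0.2313] yaw 73.45 tilt [-0. -0.] w 0.0854 F [-0.3  0.4  0.3] q [ 61.  22.  74.  -0.  84. -12.]
dworld [ 0.2634 -0.3772 -0.0313] dyaw -0.0 total shift now-axes [-0.2866  0.0313 -0.3599]
0 [-0.2866  0.0313 -0.3599] turn y 0.0
```

Emit:
carry_out([
  [[-0.018, 0, -0.022], [0, 0, 0], 0.055],
  [[-0.036, 0.004, -0.045], [0, 0, 0], 0.055],
  [[-0.036, 0.004, -0.045], [0, 0, 0], 0.055],
  [[-0.036, 0.004, -0.045], [0, 0, 0], 0.055],
  [[-0.036, 0.004, -0.045], [0, 0, 0], 0.055],
  [[-0.036, 0.004, -0.045], [0, 0, 0], 0.055],
  [[-0.036, 0.004, -0.045], [0, 0, 0], 0.055],
  [[-0.036, 0.004, -0.045], [0, 0, 0], 0.055],
], force=40)

```text
time_s: 2.2
position: [0.4037, 0.1707, 0.2035]
tool_rot: [[0.285, 0.001, -0.959], [0.959, 0.0, 0.285], [0.0, -1.0, -0.001]]
ft_force: [-0.1, 0.5, 0.4]
grip_width: 0.0548
```

```bash
python3 mv.py .470 -.300 .16 73.45 8|head -4
```

```text
t 2.2 pos [0.4037 0.1707 0.2035] yaw 73.45 tilt [ 0.02 -0.04] w 0.0548 F [-0.1  0.5  0.4] q [  7.  12.  94.   0.  74. -66.]
dworld [ 0.0663 -0.4707 -0.0435] dyaw 0.0 total shift now-axes [-0.4323  0.0434 -0.1976]
0 [-0.054   0.0054 -0.0247] turn y -0.0
1 [-0.054   0.0054 -0.0247] turn y -0.0
```

Emit:
carry_out([
  [[-0.05, 0.005, -0.022], [0, 0, 0], 0.055],
  [[-0.055, 0.005, -0.025], [0, 0, 0], 0.055],
  [[-0.055, 0.005, -0.025], [0, 0, 0], 0.055],
  [[-0.055, 0.005, -0.025], [0, 0, 0], 0.055],
  [[-0.055, 0.005, -0.025], [0, 0, 0], 0.055],
  [[-0.055, 0.005, -0.025], [0, 0, 0], 0.055],
  [[-0.055, 0.005, -0.025], [0, 0, 0], 0.055],
  [[-0.04, 0.005, -0.02], [0, 0, 0], 0.055],
])

```text
time_s: 3.2
position: [0.4671, -0.2875, 0.1631]
tool_rot: [[0.286, 0.0, -0.958], [0.958, -0.0, 0.286], [-0.0, -1.0, -0.0]]
ft_force: [1.4, 0.9, -0.3]
grip_width: 0.055
```

```bash
python3 mv.py .470 -.300 .12 73.45 1; python3 - <<'E'
from rig import env
import cv2
from h import *
for n in('top','scene'):
    p=env.get_image(n);im=np.ascontiguousarray(p['image'][:,:,::-1])
    s=env.observe();t=s['position'];x=s['tool_rot'][:,0]
    q=proj(p,[t,t+x*.0275,t-x*.0275,[.469,-.301,.094]])
    im=cv2.resize(im,None,fx=5,fy=5,interpolation=2)[:, :]
    for i,u in enumerate(q): cv2.circle(im,tuple(int(v*5+2) for v in u),4,[(255,255,0),(255,0,255),(255,0,255),(255,255,255)][i],-1)
    c=(q[0]*5).astype(int); cv2.imwrite(f'pics/{n}2.png',im[max(0,c[1]-280):c[1]+280,max(0,c[0]-380):c[0]+380])
E
```

```text
t 3.2 pos [ 0.4671 -0.2875  0.1631] yaw 73.37 tilt [-0.01 -0.02] w 0.055 F [ 1.4  0.9 -0.3] q [ -44.   25.   81.   -0.   74. -117.]
dworld [ 0.0029 -0.0125 -0.0431] dyaw 0.08 total shift now-axes [-0.0112  0.0431 -0.0063]
0 [-0.0112  0.0431 -0.0063] turn y -0.08
```

View pics/top2.png

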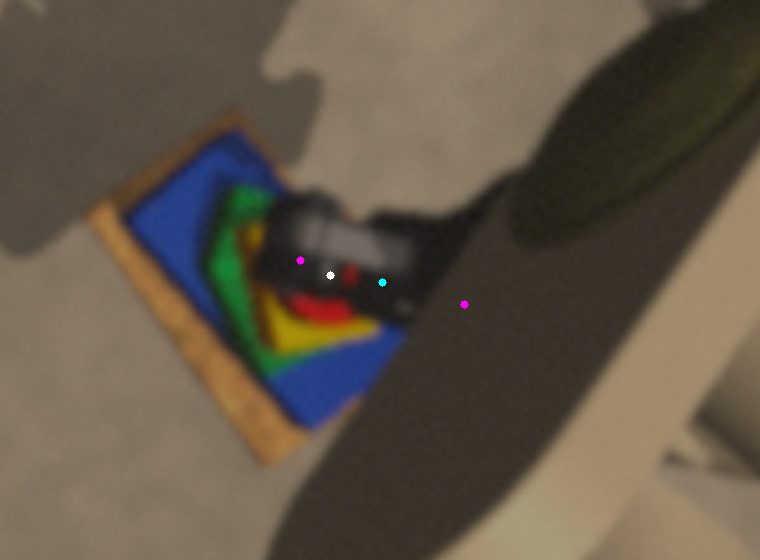

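View pics/scene2.png

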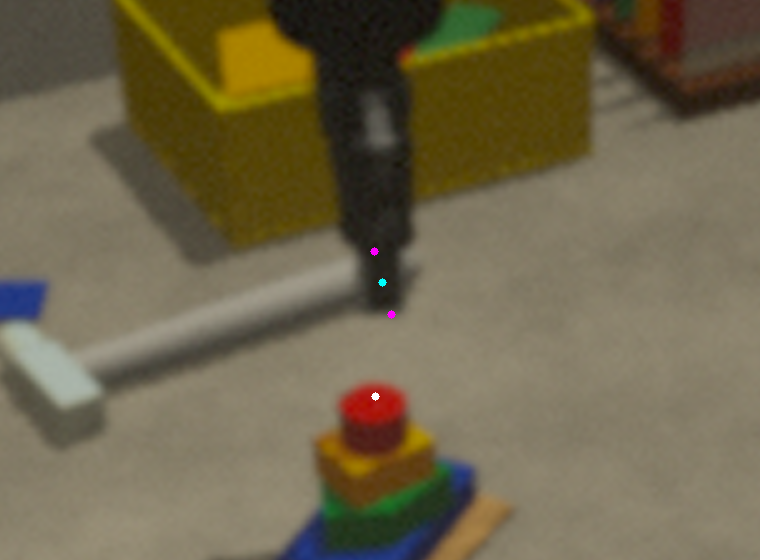

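Emit:
carry_out([
  [[-0.006, 0.01, -0.003], [0, 0, 0], 0.055],
  [[-0.005, 0.015, -0.003], [0, 0, 0], 0.055],
  [[0, 0.02, 0], [0, 0, 0], 0.055],
  [[0, 0.02, 0], [0, 0, 0], 0.055],
  [[0, 0.012, 0], [0, 0, 0], 0.055],
  [[0, 0.006, 0], [0, 0, 0], 0.055],
  [[0, 0, 0], [0, 0, 0], 0.055],
])

```text
time_s: 4.18
position: [0.4699, -0.297, 0.0803]
tool_rot: [[0.285, -0.0, -0.959], [0.959, 0.0, 0.285], [0.0, -1.0, 0.0]]
ft_force: [-0.2, 0.2, 0.1]
grip_width: 0.0548
```

```bash
python3 mv.py .470 -.300 .080 73.45 1; python3 - <<'E'
from rig import env
import cv2
from h import *
for n in('scene',):
    p=env.get_image(n);im=np.ascontiguousarray(p['image'][:,:,::-1])
    im=cv2.resize(im,None,fx=7,fy=7,interpolation=2)[70*7:150*7,200*7:310*7]
    cv2.imwrite(f'pics/{n}3.png',im)
E
```

```text
t 4.17 pos [ 0.4699 -0.297   0.0803] yaw 73.47 tilt [0.   0.01] w 0.0548 F [-0.2  0.2  0.1] q [ -44.   31.   86.   -0.   63. -118.]
dworld [ 0.0001 -0.003  -0.0003] dyaw -0.02 total shift now-axes [-0.0029  0.0003 -0.001 ]
0 [-0.0029  0.0003 -0.001 ] turn y 0.02
```

View pics/scene3.png

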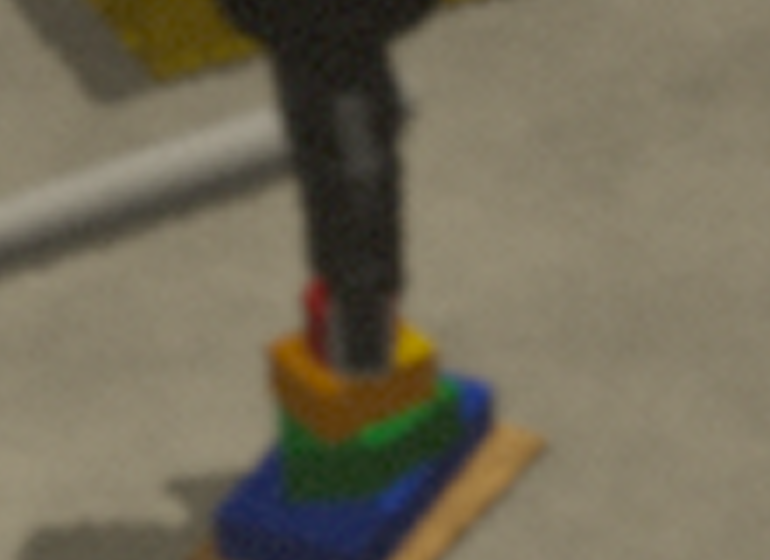

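Emit:
carry_out([
  [[-0.001, 0.0, -0.0025], [0, 0, 0], 0.055],
  [[0, 0, 0], [0, 0, 0], 0.033],
  [[0, 0, 0], [0, 0, 0], 0.025],
  [[0, 0, 0], [0, 0, 0], 0.025],
  [[0, 0, 0], [0, 0, 0], 0.025],
  [[0, 0, 0], [0, 0, 0], 0.025],
])

```text
time_s: 4.97
position: [0.4722, -0.2991, 0.0809]
tool_rot: [[0.285, 0.001, -0.959], [0.959, -0.001, 0.285], [-0.001, -1.0, -0.001]]
ft_force: [-0.5, 0.5, 6.0]
grip_width: 0.0326
```

```bash
python3 mv.py ; python3 - <<'E'
from rig import env
import cv2
from h import *
for n in('scene',):
    p=env.get_image(n);im=np.ascontiguousarray(p['image'][:,:,::-1])
    im=cv2.resize(im,None,fx=7,fy=7,interpolation=2)[70*7:150*7,200*7:310*7]
    cv2.imwrite(f'pics/{n}4.png',im)
E
```

```text
t 4.97 pos [ 0.4722 -0.2991  0.0809] yaw 73.45 tilt [-0.04 -0.07] w 0.0326 F [-0.5  0.5  6. ] q [ -44.   31.   85.   -0.   63. -118.]
```

View pics/scene4.png

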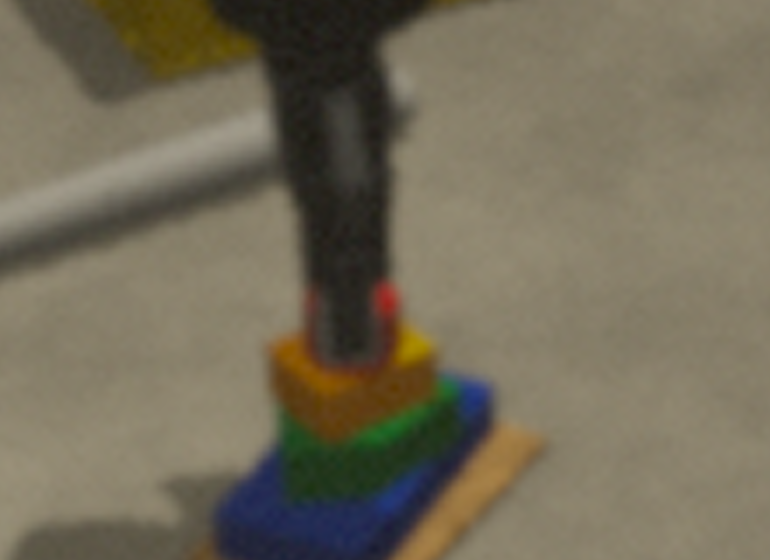

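Emit:
carry_out([
  [[0, -0.008, 0], [0, 0, 0], 0.025],
  [[0, -0.02, 0], [0, 0, 0], 0.025],
  [[0, -0.025, 0], [0, 0, 0], 0.025],
  [[0.01, -0.015, 0.004], [0, 0, 0], 0.025],
  [[0.03, 0, 0.01], [0, 0, 0], 0.025],
  [[0.045, 0, 0.016], [0, 0, 0], 0.025],
  [[0.048, 0, 0.017], [0, 0, 0], 0.025],
  [[0.048, 0, 0.017], [0, 0, 0], 0.025],
])

```text
time_s: 6.02
position: [0.4614, -0.1049, 0.1483]
tool_rot: [[0.285, -0.0, -0.959], [0.959, 0.0, 0.285], [0.0, -1.0, 0.001]]
ft_force: [1.1, 0.4, -0.7]
grip_width: 0.0321
```

Emit:
carry_out([
  [[0.048, 0, 0.017], [0, 0, 0], 0.025],
  [[0.048, 0, 0.017], [0, 0, 0], 0.025],
  [[0.048, 0, 0.017], [0, 0, 0], 0.025],
  [[0.048, 0, 0.017], [0, 0, 0], 0.025],
  [[0.048, 0, 0.017], [0, 0, 0], 0.025],
  [[0.048, 0, 0.017], [0, 0, 0], 0.025],
  [[0.048, 0, 0.017], [0, 0, 0], 0.025],
  [[0.03, 0, 0.01], [0, 0, 0], 0.025],
])

```text
time_s: 7.02
position: [0.4413, 0.2828, 0.1482]
tool_rot: [[0.283, -0.001, -0.959], [0.959, -0.0, 0.283], [-0.0, -1.0, 0.001]]
ft_force: [0.6, -0.4, 0.2]
grip_width: 0.0322
```

```bash
python3 mv.py .4447 .288 .05 73.45 1; cat > snap.py <<'E'
import sys,cv2
from rig import env
from h import *
# snap.py cam out r0 r1 c0 c1 f
n,o=sys.argv[1:3];r0,r1,c0,c1,f=map(int,sys.argv[3:8])
p=env.get_image(n);im=np.ascontiguousarray(p['image'][:,:,::-1])
import pickle;pickle.dump(p,open(f'{n}_last.pkl','wb'))
cv2.imwrite(f'pics/{o}.png',cv2.resize(im[r0:r1,c0:c1],None,fx=f,fy=f,interpolation=2))
E
python3 snap.py scene s5 250 350 330 460 6
```

```text
t 7.03 pos [0.4413 0.2828 0.1482] yaw 73.57 tilt [-0.01  0.04] w 0.0322 F [ 0.6 -0.4  0.2] q [ 20.  24.  86.   0.  70. -54.]
dworld [ 0.0034  0.0052 -0.0982] dyaw -0.12 total shift now-axes [ 0.0059  0.0982 -0.0019]
0 [ 0.0059  0.0982 -0.0018] turn y 0.12
```

View pics/s5.png

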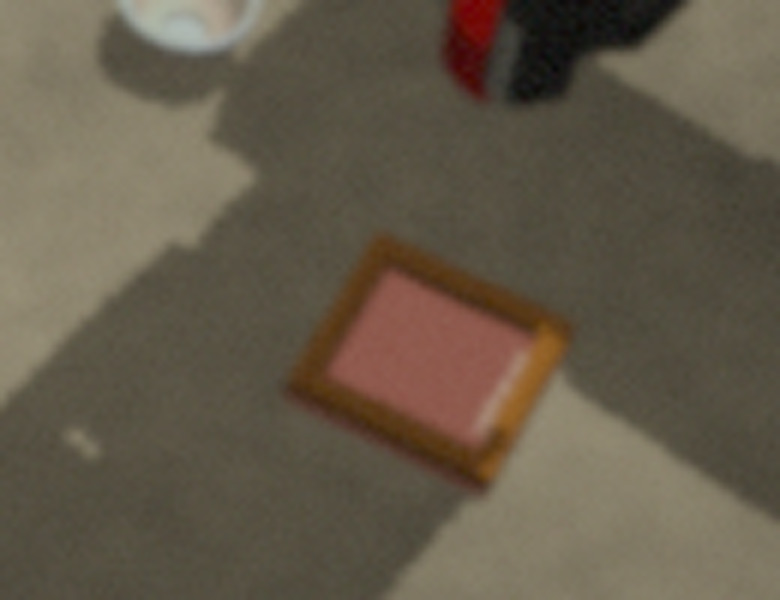

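Emit:
carry_out([
  [[0.006, 0.01, -0.002], [0, 0, 0], 0.025],
  [[0, 0.025, 0], [0, 0, 0], 0.025],
  [[0, 0.03, 0], [0, 0, 0], 0.025],
  [[0, 0.025, 0], [0, 0, 0], 0.025],
  [[0, 0.012, 0], [0, 0, 0], 0.025],
  [[0, 0.004, 0], [0, 0, 0], 0.025],
  [[0, 0, 0], [0, 0, 0], 0.025],
])

```text
time_s: 7.95
position: [0.4466, 0.2856, 0.0427]
tool_rot: [[0.285, 0.001, -0.959], [0.959, 0.0, 0.285], [0.0, -1.0, -0.001]]
ft_force: [0.1, -0.2, -1.0]
grip_width: 0.032
```

```bash
python3 mv.py .4447 .288 .013 73.45 1; 
python3 snap.py scene s6 250 350 330 460 6; python3 snap.py top t6 210 310 90 220 6
```

```text
t 7.95 pos [0.4466 0.2856 0.0427] yaw 73.44 tilt [ 0.02 -0.03] w 0.032 F [ 0.1 -0.2 -1. ] q [ 20.  32.  92.  -0.  55. -54.]
dworld [-0.0019  0.0024 -0.0297] dyaw 0.01 total shift now-axes [0.0017 0.0297 0.0026]
0 [0.0017 0.0297 0.0025] turn y -0.01
```

View pics/s6.png

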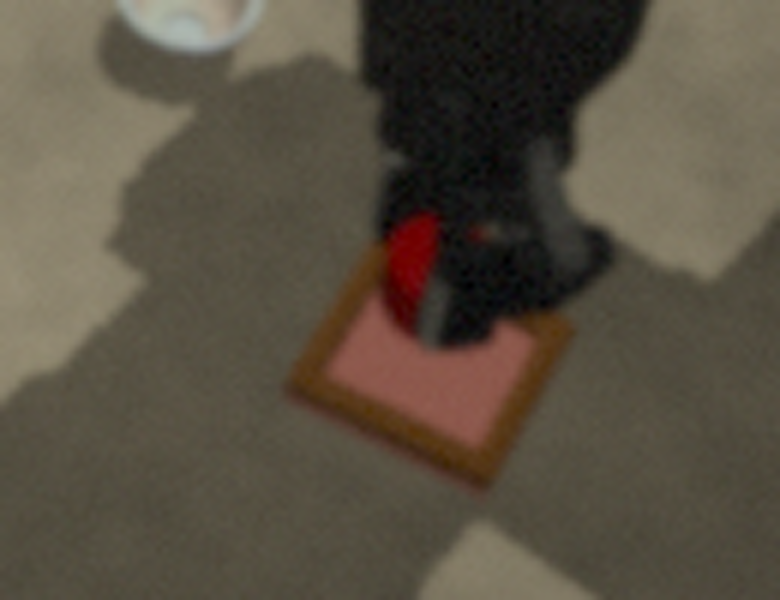

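View pics/t6.png

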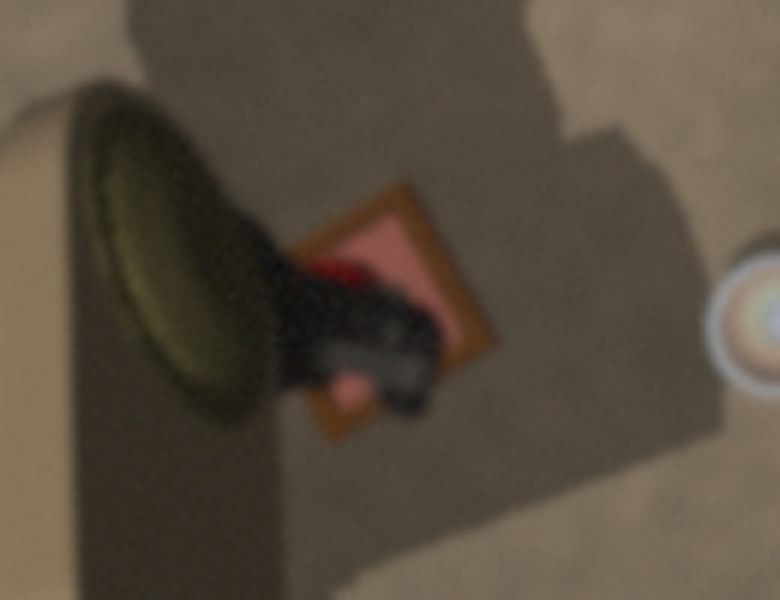

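Emit:
carry_out([
  [[0.002, 0.008, 0.0025], [0, 0, 0], 0.025],
  [[0, 0.008, 0], [0, 0, 0], 0.025],
  [[0, 0.005, 0], [0, 0, 0], 0.025],
  [[0, 0.003, 0], [0, 0, 0], 0.025],
  [[0, 0.002, 0], [0, 0, 0], 0.025],
  [[0, 0.001, 0], [0, 0, 0], 0.025],
  [[0, 0.001, 0], [0, 0, 0], 0.025],
  [[0, 0, 0], [0, 0, 0], 0.025],
])

```text
time_s: 9.05
position: [0.4445, 0.2883, 0.0144]
tool_rot: [[0.285, 0.0, -0.959], [0.959, 0.0, 0.285], [0.0, -1.0, -0.0]]
ft_force: [-0.2, 0.1, -1.5]
grip_width: 0.0321
```

Emit:
carry_out([
  [[0, 0.001, 0], [0, 0, 0], 0.025],
  [[0, 0.0005, 0], [0, 0, 0], 0.025],
  [[0, 0, 0], [0, 0, 0], 0.025],
])

```text
time_s: 9.43
position: [0.4445, 0.2883, 0.013]
tool_rot: [[0.285, 0.0, -0.959], [0.959, 0.0, 0.285], [0.0, -1.0, -0.0]]
ft_force: [-0.8, -0.9, 2.1]
grip_width: 0.032
```

Emit:
carry_out([
  [[0, 0, 0], [0, 0, 0], 0.034],
  [[0, 0, 0], [0, 0, 0], 0.038],
  [[0, 0, 0], [0, 0, 0], 0.045],
  [[0, 0, 0], [0, 0, 0], 0.048],
  [[0, -0.005, 0], [0, 0, 0], 0.048],
  [[0, -0.02, 0], [0, 0, 0], 0.048],
  [[0, -0.045, 0], [0, 0, 0], 0.05],
  [[0, -0.045, 0], [0, 0, 0], 0.05],
])

```text
time_s: 10.42
position: [0.4443, 0.2882, 0.1294]
tool_rot: [[0.285, -0.0, -0.959], [0.959, -0.0, 0.285], [-0.0, -1.0, 0.0]]
ft_force: [1.1, -0.4, -0.5]
grip_width: 0.0497
```

```bash
python3 mv.py ; 
python3 snap.py scene s7 250 350 330 460 6; python3 snap.py top t7 170 310 390 490 5
```

```text
t 10.43 pos [0.4443 0.2882 0.1294] yaw 73.45 tilt [-0.01  0.01] w 0.0497 F [ 1.1 -0.4 -0.5] q [ 20.  25.  87.   0.  68. -53.]
```

View pics/s7.png

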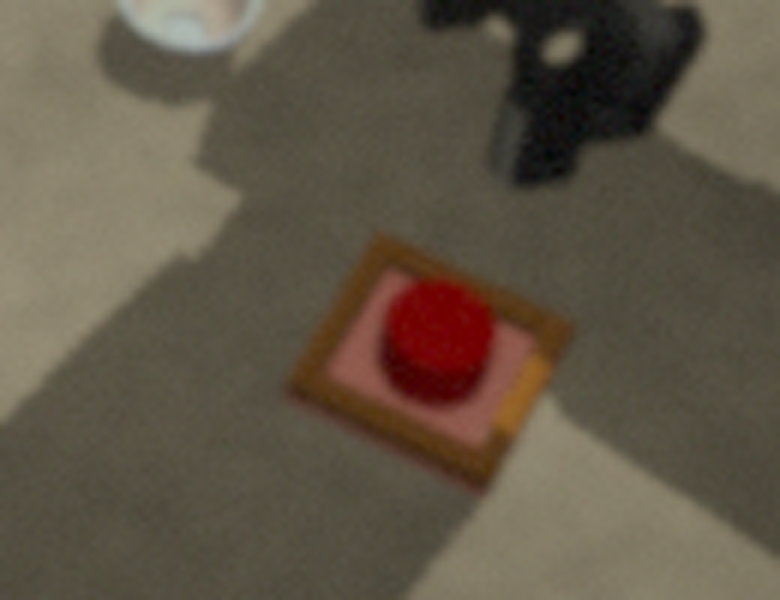

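View pics/t7.png

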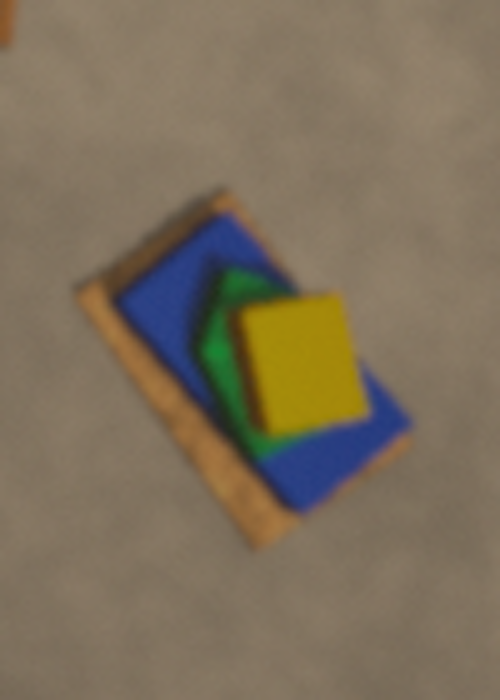

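```bash
cat > piece.py <<'E'
import sys
from rig import env
import fit
from fit import *
t=sys.argv[1];zb=float(sys.argv[2]);yaws=[float(v) for v in sys.argv[3].split(',')]; xy=[float(v) for v in sys.argv[4].split(',')]
Z[t]=(zb,zb+.022 if 'center' in t else zb+.01)
cams=[]
for n in('top','scene'):
    P[n]=env.get_image(n); r=env.outline_of(t,P[n])
    if r: print(n,r[0]['conf'],r[0]['mask'].sum()); sdf[n,t]=edt(~r[0]['mask'])-edt(r[0]['mask']); cams.append(n)
d=('pin',0,0)
for cs in [[c] for c in cams]+[cams]:
    for y in yaws:
        r=least_squares(lambda v:np.concatenate([res(n,t,v,d) for n in cs]),[*xy,y],x_scale=[.01,.01,.1],diff_step=1e-4)
        print(cs,r.x.round(4),'deg',np.degrees(r.x[2]).round(1),'rms',[round(np.sqrt((res(n,t,r.x,d)**2).sum()),2) for n in cs])
E
python3 piece.py amber_center .05 0.2,1.8,0.7 .47,-.29
```

```text
top 0.89 604
['top'] [ 0.4677 -0.3041  0.1689] deg 9.7 rms [np.float64(0.96)]
['top'] [ 0.4678 -0.304   1.9832] deg 113.6 rms [np.float64(2.49)]
['top'] [ 0.4677 -0.3043  0.1832] deg 10.5 rms [np.float64(0.95)]
['top'] [ 0.4677 -0.3041  0.1689] deg 9.7 rms [np.float64(0.96)]
['top'] [ 0.4678 -0.304   1.9832] deg 113.6 rms [np.float64(2.49)]
['top'] [ 0.4677 -0.3043  0.1832] deg 10.5 rms [np.float64(0.95)]
```

```bash
cat > ov.py <<'E'
import sys,cv2
from rig import env
from h import *
# ov.py cam out r0 r1 c0 c1 f  shape x y yawdeg z0 z1
n,o=sys.argv[1:3];r0,r1,c0,c1,f=map(int,sys.argv[3:8]);t=sys.argv[8];x,y,a,z0,z1=map(float,sys.argv[9:14])
p=env.get_image(n);im=np.ascontiguousarray(p['image'][:,:,::-1])
im=cv2.resize(im[r0:r1,c0:c1],None,fx=f,fy=f,interpolation=2)
a=np.radians(a);q=SH[t]@np.array([[np.cos(a),np.sin(a)],[-np.sin(a),np.cos(a)]])+[x,y]
for z in(z0,z1):
    u=((proj(p,np.c_[q,np.full(len(q),z)])-[c0,r0]+.5)*f).astype(np.int32)
    cv2.polylines(im,[u],True,(255,0,255) if z==z1 else (255,255,0),1)
cv2.imwrite(f'pics/{o}.png',im)
E
python3 ov.py scene s8 90 170 215 300 7 amber_center .4722 -.3006 10 .05 .072;python3 ov.py top t8 190 290 390 490 6 amber_center .4677 -.3041 10 .05 .072
```

```text
(no output)
```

View pics/s8.png

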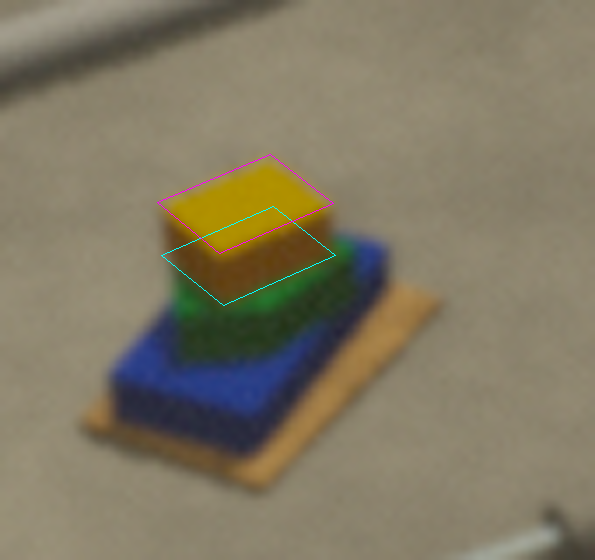

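View pics/t8.png

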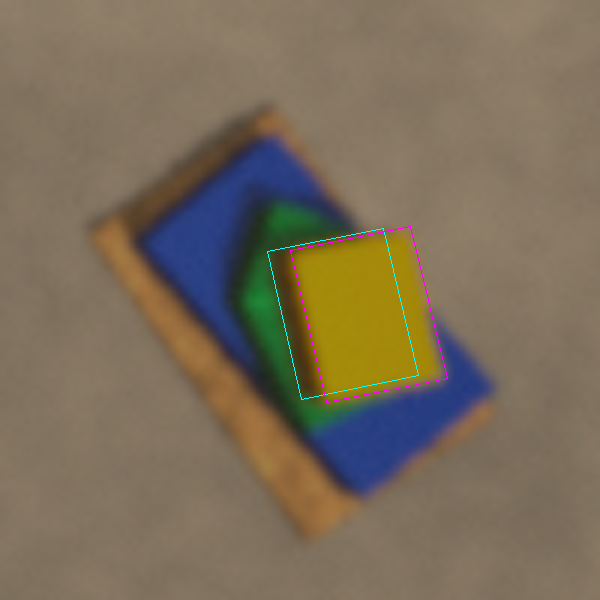

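```bash
python3 mv.py .4722 -.299 .13 -80 16
```

```text
t 10.82 pos [0.444  0.2881 0.1267] yaw 73.45 tilt [-0.08  0.11] w 0.0502 F [ 0.8 -0.3 -0.5] q [ 20.  26.  87.  -0.  68. -53.]
dworld [ 0.0282 -0.5871  0.0033] dyaw -153.45 total shift now-axes [-0.5548 -0.0028 -0.1942]
0 [-0.0347 -0.0002 -0.0121] turn y 9.59
1 [-0.0322 -0.0002 -0.0177] turn y 9.59
2 [-0.0288 -0.0002 -0.0229] turn y 9.59
3 [-0.0246 -0.0002 -0.0273] turn y 9.59
4 [-0.0197 -0.0002 -0.031 ] turn y 9.59
5 [-0.0142 -0.0002 -0.0339] turn y 9.59
6 [-0.0084 -0.0002 -0.0358] turn y 9.59
7 [-0.0023 -0.0002 -0.0367] turn y 9.59
8 [ 0.0039 -0.0002 -0.0365] turn y 9.59
9 [ 0.0099 -0.0002 -0.0354] turn y 9.59
10 [ 0.0156 -0.0002 -0.0332] turn y 9.59
11 [ 0.021  -0.0002 -0.0302] turn y 9.59
12 [ 0.0257 -0.0002 -0.0263] turn y 9.59
13 [ 0.0297 -0.0002 -0.0216] turn y 9.59
14 [ 0.0329 -0.0002 -0.0164] turn y 9.59
15 [ 0.0352 -0.0002 -0.0106] turn y 9.59
```

Emit:
carry_out([
  [[-0.034, -0.002, -0.012], [0, 9.6, 0], 0.06],
  [[-0.032, -0.001, -0.018], [0, 9.6, 0], 0.06],
  [[-0.029, 0, -0.023], [0, 9.6, 0], 0.06],
  [[-0.025, 0, -0.027], [0, 9.6, 0], 0.06],
  [[-0.02, 0, -0.031], [0, 9.6, 0], 0.06],
  [[-0.014, 0, -0.034], [0, 9.6, 0], 0.06],
  [[-0.008, 0, -0.036], [0, 9.6, 0], 0.06],
  [[-0.002, 0, -0.037], [0, 9.6, 0], 0.06],
])

```text
time_s: 11.82
position: [0.4586, -0.0066, 0.1301]
tool_rot: [[0.998, -0.001, 0.064], [-0.064, 0.0, 0.998], [-0.002, -1.0, 0.0]]
ft_force: [-0.3, -0.2, -0.6]
grip_width: 0.0601
```

Emit:
carry_out([
  [[0.004, 0, -0.036], [0, 9.6, 0], 0.06],
  [[0.01, 0, -0.035], [0, 9.6, 0], 0.06],
  [[0.016, 0, -0.033], [0, 9.6, 0], 0.06],
  [[0.021, 0, -0.03], [0, 9.6, 0], 0.06],
  [[0.026, 0, -0.026], [0, 9.6, 0], 0.06],
  [[0.03, 0, -0.022], [0, 9.6, 0], 0.06],
  [[0.033, 0, -0.016], [0, 9.6, 0], 0.06],
  [[0.035, 0, -0.01], [0, 9.6, 0], 0.06],
])

```text
time_s: 12.82
position: [0.4742, -0.2991, 0.1299]
tool_rot: [[0.165, -0.001, 0.986], [-0.986, 0.001, 0.165], [-0.002, -1.0, -0.001]]
ft_force: [-0.2, 0.3, -0.2]
grip_width: 0.0599
```

```bash
python3 mv.py .4722 -.299 .058 -80 1
```

```text
t 12.82 pos [ 0.4742 -0.2991  0.1299] yaw -80.48 tilt [-0.09 -0.06] w 0.0599 F [-0.2  0.3 -0.2] q [-44.  28.  82.   0.  70.  36.]
dworld [-0.002   0.0001 -0.0719] dyaw 0.48 total shift now-axes [-0.0003  0.0719 -0.0019]
0 [-0.0004  0.0719 -0.002 ] turn y -0.48
```

Emit:
carry_out([
  [[0, 0.012, -0.002], [0, -0.5, 0], 0.06],
  [[0, 0.02, 0], [0, 0, 0], 0.06],
  [[0, 0.02, 0], [0, 0, 0], 0.06],
  [[0, 0.013, 0], [0, 0, 0], 0.06],
  [[0, 0.006, 0], [0, 0, 0], 0.06],
  [[0, 0.001, 0], [0, 0, 0], 0.06],
])

```text
time_s: 13.58
position: [0.4726, -0.2981, 0.0587]
tool_rot: [[0.18, -0.0, 0.984], [-0.984, 0.0, 0.18], [-0.0, -1.0, -0.0]]
ft_force: [0.3, 0.3, -0.1]
grip_width: 0.0598
```

```bash
python3 mv.py .4722 -.299 .058 -80 1;python3 snap.py scene s9 90 170 205 305 7;python3 snap.py top t9 190 290 390 490 6
```

```text
t 13.57 pos [ 0.4726 -0.2981  0.0587] yaw -79.61 tilt [-0.02 -0.01] w 0.0598 F [ 0.3  0.3 -0.1] q [-44.  33.  87.   0.  60.  35.]
dworld [-0.0004 -0.0009 -0.0007] dyaw -0.39 total shift now-axes [ 0.0008  0.0007 -0.0005]
0 [ 0.0008  0.0007 -0.0005] turn y 0.39
```

View pics/s9.png

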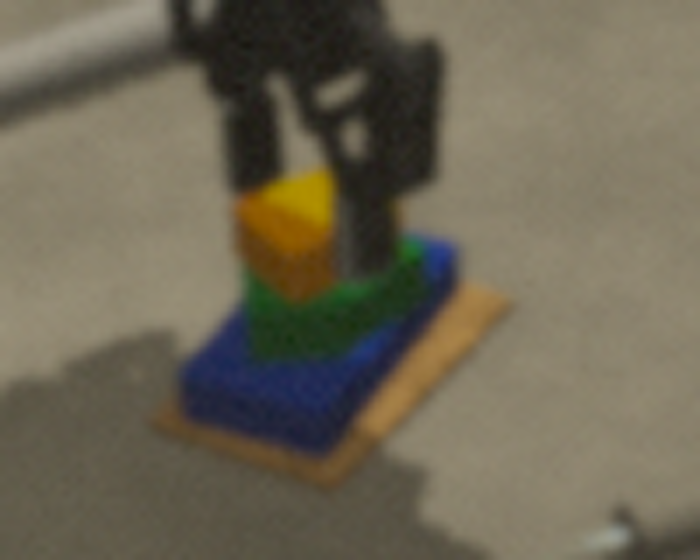

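View pics/t9.png

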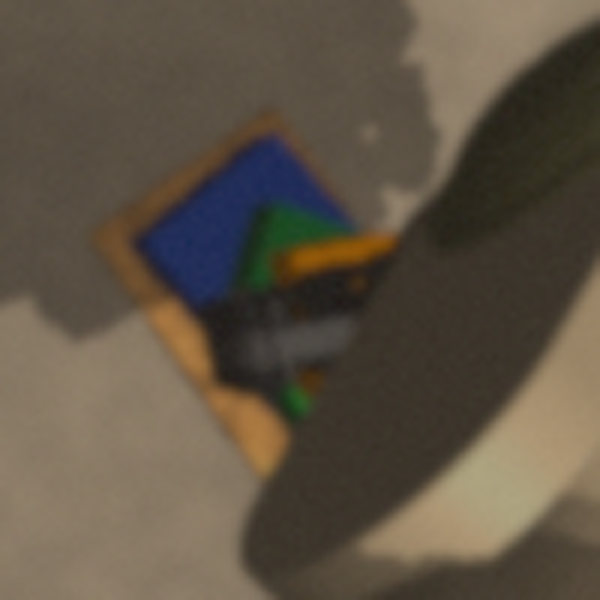

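Emit:
carry_out([
  [[0, 0.0005, 0], [0, 0, 0], 0.045],
  [[0, 0, 0], [0, 0, 0], 0.037],
  [[0, 0, 0], [0, 0, 0], 0.03],
  [[0, 0, 0], [0, 0, 0], 0.03],
  [[0, 0, 0], [0, 0, 0], 0.03],
  [[0, 0, 0], [0, 0, 0], 0.03],
])

```text
time_s: 14.42
position: [0.4728, -0.2987, 0.059]
tool_rot: [[0.18, 0.001, 0.984], [-0.984, -0.001, 0.18], [0.001, -1.0, 0.001]]
ft_force: [-0.5, 0.9, 5.9]
grip_width: 0.0371
```

```bash
python3 mv.py;python3 snap.py scene s10 90 170 205 305 7
```

```text
t 14.43 pos [ 0.4728 -0.2987  0.059 ] yaw -79.65 tilt [0.06 0.04] w 0.0371 F [-0.5  0.9  5.9] q [-44.  33.  87.  -0.  60.  35.]
```

View pics/s10.png

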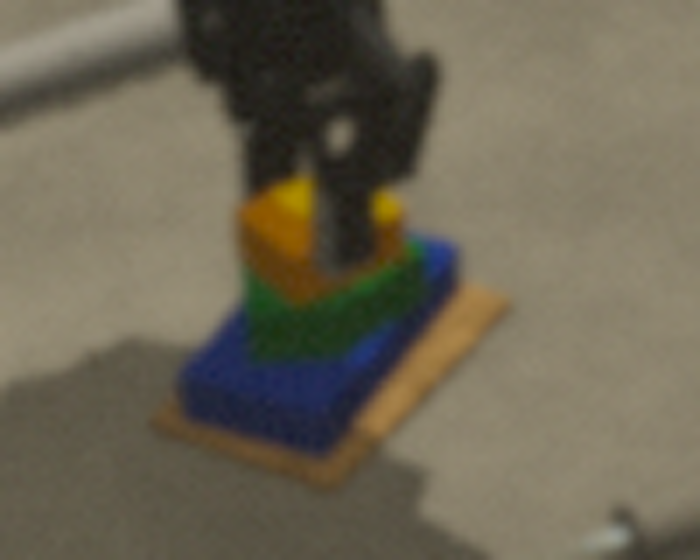

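```bash
python3 mv.py .643 .177 .13 -79.6 10 | head -3
```

```text
t 14.47 pos [ 0.4728 -0.2987  0.059 ] yaw -79.65 tilt [0.06 0.04] w 0.0366 F [-0.6  0.3  5.2] q [-44.  33.  87.  -0.  60.  35.]
dworld [0.1702 0.4757 0.071 ] dyaw 0.05 total shift now-axes [-0.4372 -0.0713  0.253 ]
0 [-0.0437 -0.0071  0.0253] turn y -0.0
```

Emit:
carry_out([
  [[0, -0.008, 0], [0, 0, 0], 0.03],
  [[0, -0.02, 0], [0, 0, 0], 0.03],
  [[0, -0.025, 0], [0, 0, 0], 0.03],
  [[-0.007, -0.018, 0.004], [0, 0, 0], 0.03],
  [[-0.03, 0, 0.017], [0, 0, 0], 0.03],
  [[-0.04, 0, 0.023], [0, 0, 0], 0.03],
  [[-0.045, 0, 0.026], [0, 0, 0], 0.03],
  [[-0.045, 0, 0.026], [0, 0, 0], 0.03],
])

```text
time_s: 15.48
position: [0.5372, -0.1153, 0.1295]
tool_rot: [[0.179, -0.0, 0.984], [-0.984, 0.0, 0.179], [-0.0, -1.0, -0.0]]
ft_force: [0.4, 0.1, -0.6]
grip_width: 0.0371
```

Emit:
carry_out([
  [[-0.045, 0, 0.026], [0, 0, 0], 0.03],
  [[-0.045, 0, 0.026], [0, 0, 0], 0.03],
  [[-0.045, 0, 0.026], [0, 0, 0], 0.03],
  [[-0.045, 0, 0.026], [0, 0, 0], 0.03],
  [[-0.045, 0, 0.026], [0, 0, 0], 0.03],
  [[-0.03, 0, 0.018], [0, 0, 0], 0.03],
  [[-0.015, 0, 0.009], [0, 0, 0], 0.03],
])

```text
time_s: 16.35
position: [0.6429, 0.1786, 0.1291]
tool_rot: [[0.181, -0.001, 0.983], [-0.983, -0.0, 0.181], [-0.0, -1.0, -0.001]]
ft_force: [0.7, 0.3, -1.5]
grip_width: 0.0367
```

```bash
python3 mv.py .643 .177 .045 -79.5 1;python3 snap.py scene s11 230 330 210 340 6
```

```text
t 16.35 pos [0.6429 0.1786 0.1291] yaw -79.55 tilt [-0.   -0.04] w 0.0367 F [ 0.7  0.3 -1.5] q [ 5. 38. 63. -0. 79. 85.]
dworld [ 0.0001 -0.0016 -0.0841] dyaw 0.05 total shift now-axes [ 0.0016  0.0841 -0.0001]
0 [ 0.0016  0.0841 -0.0002] turn y -0.05
```

View pics/s11.png

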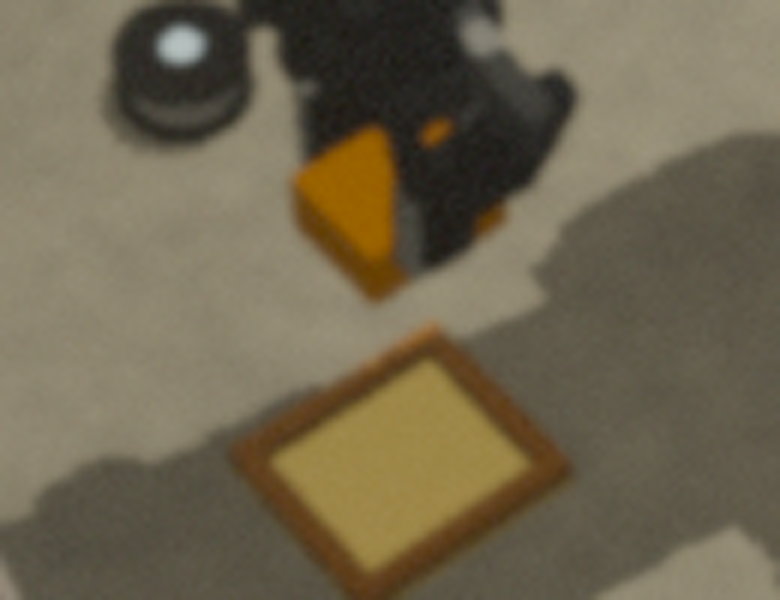

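Emit:
carry_out([
  [[0.0015, 0.012, 0], [0, 0, 0], 0.03],
  [[0, 0.025, 0], [0, 0, 0], 0.03],
  [[0, 0.03, 0], [0, 0, 0], 0.03],
  [[0, 0.02, 0], [0, 0, 0], 0.03],
  [[0, 0.01, 0], [0, 0, 0], 0.03],
  [[0, 0.003, 0], [0, 0, 0], 0.03],
  [[0, 0, 0], [0, 0, 0], 0.03],
])

```text
time_s: 17.27
position: [0.6434, 0.1751, 0.0299]
tool_rot: [[0.179, 0.001, 0.984], [-0.984, 0.0, 0.179], [0.0, -1.0, 0.001]]
ft_force: [-0.1, 0.7, -1.7]
grip_width: 0.0368
```

```bash
python3 mv.py .643 .177 .013 -79.5 1;python3 ov.py scene s12 230 330 210 340 6 tray_amber .643 .177 10.5 .0 .01
```

```text
t 17.27 pos [0.6434 0.1751 0.0299] yaw -79.67 tilt [0.01 0.05] w 0.0368 F [-0.1  0.7 -1.7] q [ 5. 44. 69. -0. 67. 85.]
dworld [-0.0004  0.0019 -0.0169] dyaw 0.17 total shift now-axes [-0.0019  0.0169 -0.0001]
0 [-0.0019  0.0169 -0.0001] turn y -0.17
```

View pics/s12.png

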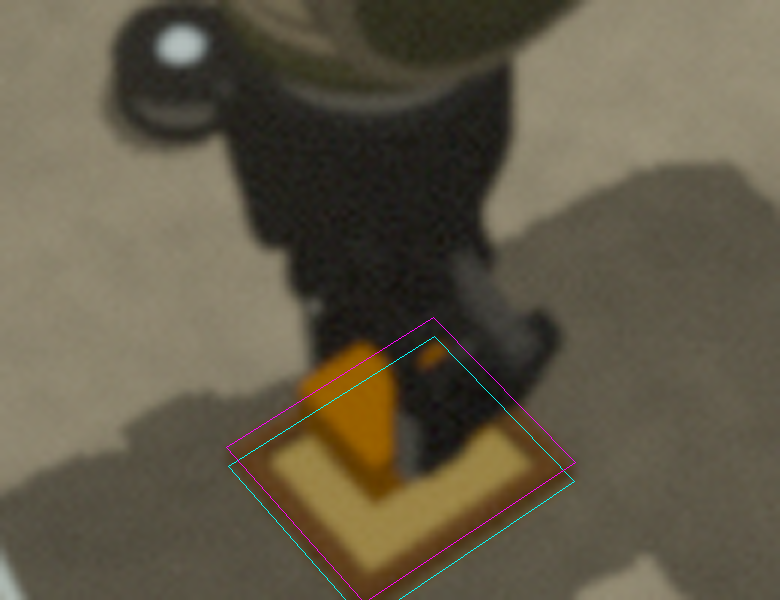

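Emit:
carry_out([
  [[-0.0015, 0.006, 0], [0, 0, 0], 0.03],
  [[0, 0.004, 0], [0, 0, 0], 0.03],
  [[0, 0.003, 0], [0, 0, 0], 0.03],
  [[0, 0.002, 0], [0, 0, 0], 0.03],
  [[0, 0.001, 0], [0, 0, 0], 0.03],
  [[0, 0.0005, 0], [0, 0, 0], 0.03],
  [[0, 0.0005, 0], [0, 0, 0], 0.03],
  [[0, 0, 0], [0, 0, 0], 0.03],
])

```text
time_s: 18.32
position: [0.6429, 0.177, 0.013]
tool_rot: [[0.18, 0.0, 0.984], [-0.984, -0.0, 0.18], [0.0, -1.0, 0.0]]
ft_force: [-3.1, -0.1, 5.3]
grip_width: 0.0371
```

Emit:
carry_out([
  [[0, 0, 0], [0, 0, 0], 0.038],
  [[0, 0, 0], [0, 0, 0], 0.042],
  [[0, 0, 0], [0, 0, 0], 0.05],
  [[0, 0, 0], [0, 0, 0], 0.052],
  [[0, -0.005, 0], [0, 0, 0], 0.052],
  [[0, -0.02, 0], [0, 0, 0], 0.052],
  [[0, -0.045, 0], [0, 0, 0], 0.055],
  [[0, -0.045, 0], [0, 0, 0], 0.055],
])

```text
time_s: 19.32
position: [0.6428, 0.177, 0.1289]
tool_rot: [[0.18, -0.0, 0.984], [-0.984, -0.0, 0.18], [0.0, -1.0, -0.0]]
ft_force: [0.2, 0.5, -0.2]
grip_width: 0.055
```

```bash
python3 mv.py ; 
python3 snap.py scene s13 230 330 210 340 6; python3 snap.py top t13 190 290 390 490 6; python3 piece.py green_center .028 0.5,3.6,0.8,-2.4 .47,-.29
```

```text
t 19.32 pos [0.6428 0.177  0.1289] yaw -79.65 tilt [ 0.   -0.01] w 0.055 F [ 0.2  0.5 -0.2] q [ 5. 38. 63. -0. 79. 85.]
top 0.57 887
['top'] [ 0.4674 -0.3027  0.4353] deg 24.9 rms [np.float64(0.76)]
['top'] [ 0.4669 -0.3025  4.0844] deg 234.0 rms [np.float64(2.28)]
['top'] [ 0.4674 -0.3027  0.4351] deg 24.9 rms [np.float64(0.76)]
['top'] [ 0.4669 -0.3025 -2.1985] deg -126.0 rms [np.float64(2.28)]
['top'] [ 0.4674 -0.3027  0.4353] deg 24.9 rms [np.float64(0.76)]
['top'] [ 0.4669 -0.3025  4.0844] deg 234.0 rms [np.float64(2.28)]
['top'] [ 0.4674 -0.3027  0.4351] deg 24.9 rms [np.float64(0.76)]
['top'] [ 0.4669 -0.3025 -2.1985] deg -126.0 rms [np.float64(2.28)]
```

View pics/s13.png

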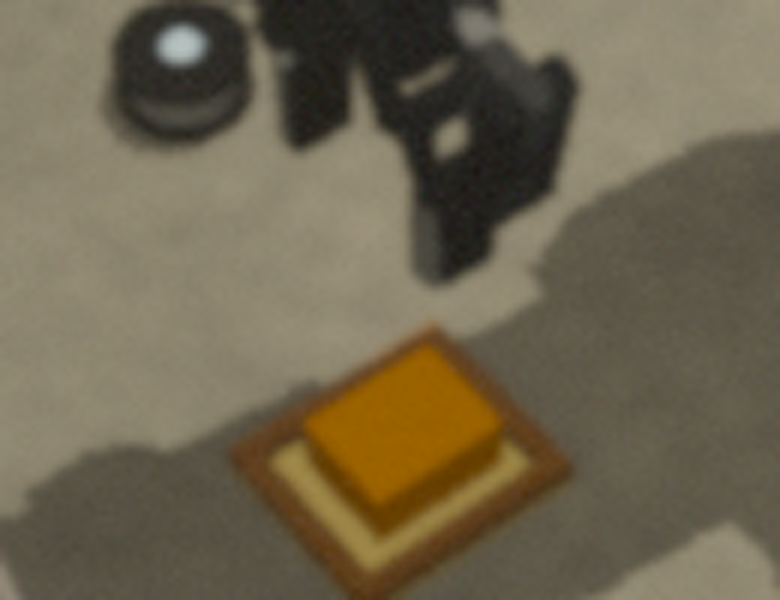

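View pics/t13.png

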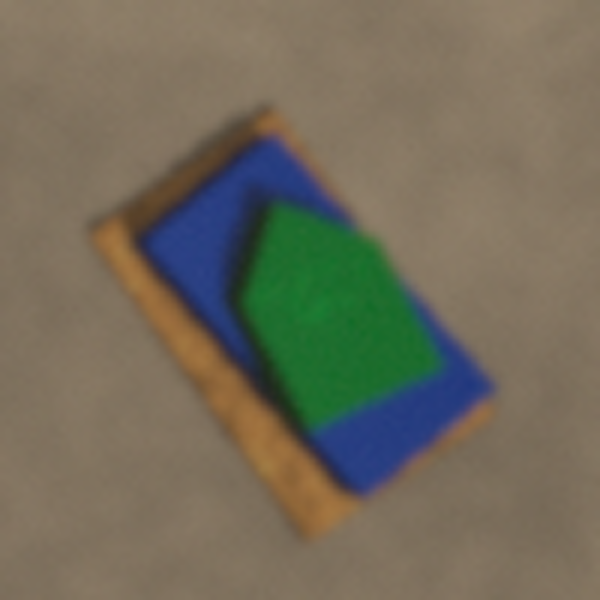

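```bash
python3 mv.py .472 -.2985 .11 -65 11; sed -i 's/diff_step=1e-4/diff_step=1e-3/' piece.py; python3 piece.py tray_green 0 -.14,-.1 .65,-.18;python3 piece.py tray_blue 0 -.64 .44,-.017
```

```text
t 19.62 pos [0.6424 0.1769 0.1262] yaw -79.65 tilt [-0.01 -0.12] w 0.0551 F [0.5 0.5 0.2] q [ 5. 38. 63. -0. 79. 85.]
dworld [-0.1704 -0.4754 -0.0162] dyaw 14.65 total shift now-axes [ 0.4371  0.0167 -0.253 ]
0 [ 0.0397  0.0015 -0.023 ] turn y -1.33
1 [ 0.0392  0.0015 -0.0239] turn y -1.33
2 [ 0.0386  0.0015 -0.0248] turn y -1.33
3 [ 0.038   0.0015 -0.0257] turn y -1.33
4 [ 0.0374  0.0015 -0.0266] turn y -1.33
5 [ 0.0368  0.0015 -0.0275] turn y -1.33
6 [ 0.0362  0.0015 -0.0283] turn y -1.33
7 [ 0.0355  0.0015 -0.0291] turn y -1.33
8 [ 0.0348  0.0015 -0.0299] turn y -1.33
9 [ 0.0341  0.0015 -0.0308] turn y -1.33
10 [ 0.0334  0.0015 -0.0315] turn y -1.33
top 0.68 1942
scene 0.84 1262
['top'] [ 0.6496 -0.1829 -0.1548] deg -8.9 rms [np.float64(0.83)]
['top'] [ 0.6497 -0.1829 -0.1546] deg -8.9 rms [np.float64(0.83)]
['scene'] [ 0.6537 -0.1793 -0.1488] deg -8.5 rms [np.float64(0.89)]
['scene'] [ 0.6537 -0.1793 -0.147 ] deg -8.4 rms [np.float64(0.89)]
['top', 'scene'] [ 0.651  -0.1826 -0.1663] deg -9.5 rms [np.float64(1.06), np.float64(1.39)]
['top', 'scene'] [ 0.651  -0.1826 -0.1659] deg -9.5 rms [np.float64(1.06), np.float64(1.39)]
top 0.73 3000
scene 0.8 1773
['top'] [ 0.4385 -0.0164 -0.6405] deg -36.7 rms [np.float64(0.96)]
['scene'] [ 0.4318 -0.0101 -0.6105] deg -35.0 rms [np.float64(4.71)]
['top', 'scene'] [ 0.4345 -0.0137 -0.606 ] deg -34.7 rms [np.float64(2.13), np.float64(4.99)]
```

Emit:
carry_out([
  [[0.03, 0, -0.018], [0, -1.3, 0], 0.07],
  [[0.04, 0, -0.024], [0, -1.3, 0], 0.07],
  [[0.04, 0, -0.025], [0, -1.3, 0], 0.07],
  [[0.039, 0, -0.026], [0, -1.3, 0], 0.07],
  [[0.038, 0, -0.027], [0, -1.3, 0], 0.07],
  [[0.038, 0, -0.028], [0, -1.3, 0], 0.07],
  [[0.037, 0, -0.029], [0, -1.3, 0], 0.07],
  [[0.037, 0, -0.03], [0, -1.3, 0], 0.07],
])

```text
time_s: 21.02
position: [0.52, -0.1674, 0.1275]
tool_rot: [[0.355, 0.0, 0.935], [-0.935, -0.0, 0.355], [0.0, -1.0, 0.0]]
ft_force: [0.9, -0.3, 0.2]
grip_width: 0.0703
```

```bash
python3 mv.py .472 -.2985 .11 -65 4
```

```text
t 21.02 pos [ 0.52   -0.1674  0.1275] yaw -69.2 tilt [0.02 0.02] w 0.0703 F [ 0.9 -0.3  0.2] q [-30.  27.  84.   0.  69.  39.]
dworld [-0.048  -0.1311 -0.0175] dyaw 4.2 total shift now-axes [ 0.1055  0.0175 -0.0914]
0 [ 0.0264  0.0044 -0.0229] turn y -1.05
1 [ 0.026   0.0044 -0.0233] turn y -1.05
2 [ 0.0255  0.0044 -0.0238] turn y -1.05
3 [ 0.0251  0.0044 -0.0243] turn y -1.05
```

Emit:
carry_out([
  [[0.03, 0.004, -0.025], [0, -1.0, 0], 0.07],
  [[0.03, 0.004, -0.027], [0, -1.0, 0], 0.07],
  [[0.026, 0.004, -0.024], [0, -1.0, 0], 0.07],
  [[0.016, 0.005, -0.015], [0, -1.0, 0], 0.07],
  [[0, 0.01, 0], [0, 0, 0], 0.07],
  [[0, 0.015, 0], [0, 0, 0], 0.07],
  [[0, 0.015, 0], [0, 0, 0], 0.07],
  [[0, 0, 0], [0, 0, 0], 0.07],
])

```text
time_s: 22.02
position: [0.4742, -0.2936, 0.0689]
tool_rot: [[0.419, -0.002, 0.908], [-0.908, 0.002, 0.419], [-0.003, -1.0, -0.001]]
ft_force: [0.1, -0.0, -1.3]
grip_width: 0.0699
```

```bash
python3 mv.py .472 -.2985 .0355 -65 1;python3 snap.py scene s14 90 170 205 305 7
```

```text
t 22.02 pos [ 0.4742 -0.2936  0.0689] yaw -65.2 tilt [-0.16 -0.06] w 0.0699 F [ 0.1 -0.  -1.3] q [-44.  32.  86.   0.  62.  21.]
dworld [-0.0022 -0.0049 -0.0334] dyaw 0.2 total shift now-axes [ 0.0036  0.0334 -0.0041]
0 [ 0.0035  0.0334 -0.0041] turn y -0.2
```

View pics/s14.png

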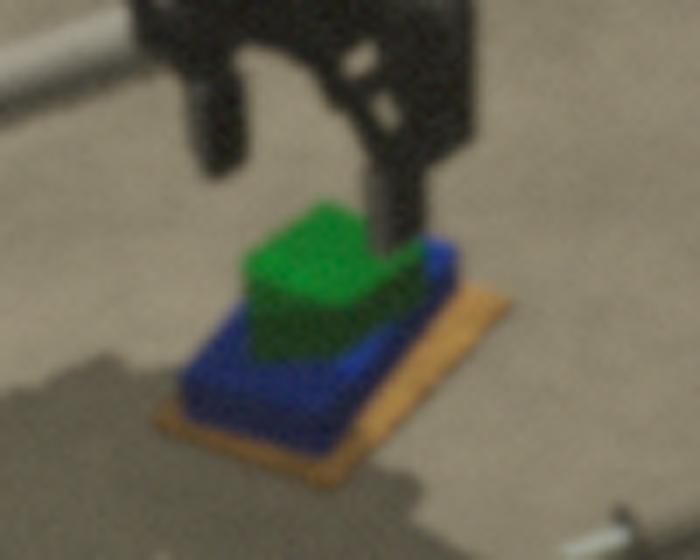

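Emit:
carry_out([
  [[0.0035, 0.004, -0.004], [0, 0, 0], 0.07],
  [[0, 0.01, 0], [0, 0, 0], 0.07],
  [[0, 0.01, 0], [0, 0, 0], 0.07],
  [[0, 0.006, 0], [0, 0, 0], 0.07],
  [[0, 0.003, 0], [0, 0, 0], 0.07],
  [[0, 0, 0], [0, 0, 0], 0.06],
])

```text
time_s: 22.82
position: [0.4724, -0.2995, 0.0372]
tool_rot: [[0.419, -0.0, 0.908], [-0.908, 0.0, 0.419], [-0.0, -1.0, -0.0]]
ft_force: [-0.2, -0.6, 1.2]
grip_width: 0.0597
```

```bash
python3 mv.py .472 -.2985 .0355 -65 1;python3 snap.py scene s15 90 170 205 305 7
```

```text
t 22.82 pos [ 0.4724 -0.2995  0.0372] yaw -65.24 tilt [-0.01 -0.01] w 0.0597 F [-0.2 -0.6  1.2] q [-45.  35.  88.  -0.  57.  21.]
dworld [-0.0004  0.001  -0.0017] dyaw 0.24 total shift now-axes [-0.0011  0.0017  0.0001]
0 [-0.0011  0.0017  0.0001] turn y -0.24
```

View pics/s15.png

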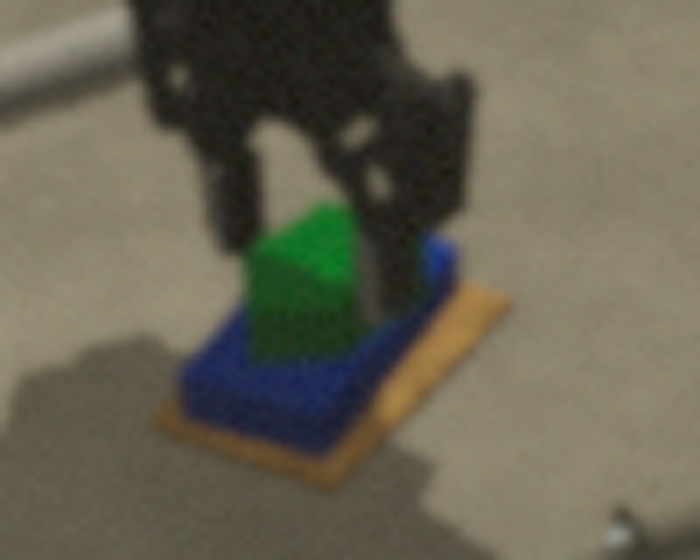

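Fingers straddle the green piece's parallel sides (near finger at about (390,290) in the zoom). Closing.

Emit:
carry_out([
  [[-0.001, 0.0012, 0], [0, 0, 0], 0.055],
  [[0, 0, 0], [0, 0, 0], 0.048],
  [[0, 0, 0], [0, 0, 0], 0.04],
  [[0, 0, 0], [0, 0, 0], 0.04],
  [[0, 0, 0], [0, 0, 0], 0.04],
  [[0, 0, 0], [0, 0, 0], 0.04],
])

```text
time_s: 23.62
position: [0.4719, -0.2985, 0.0365]
tool_rot: [[0.419, 0.0, 0.908], [-0.908, 0.0, 0.419], [0.0, -1.0, 0.0]]
ft_force: [-1.1, 2.2, 5.4]
grip_width: 0.0473
```

```bash
python3 mv.py .6537 -.1793 .11 -98.7 8;python3 snap.py scene s16 90 170 205 305 7
```

```text
t 23.62 pos [ 0.4719 -0.2985  0.0365] yaw -65.24 tilt [0.   0.01] w 0.0473 F [-1.1  2.2  5.4] q [-44.  35.  88.   0.  57.  21.]
dworld [0.1818 0.1192 0.0735] dyaw -33.46 total shift now-axes [-0.0321 -0.0735  0.215 ]
0 [-0.004  -0.0092  0.0269] turn y 4.18
1 [-0.006  -0.0092  0.0265] turn y 4.18
2 [-0.0079 -0.0092  0.026 ] turn y 4.18
3 [-0.0098 -0.0092  0.0254] turn y 4.18
4 [-0.0116 -0.0092  0.0246] turn y 4.18
5 [-0.0133 -0.0092  0.0237] turn y 4.18
6 [-0.015  -0.0092  0.0226] turn y 4.18
7 [-0.0166 -0.0092  0.0215] turn y 4.18
```

View pics/s16.png

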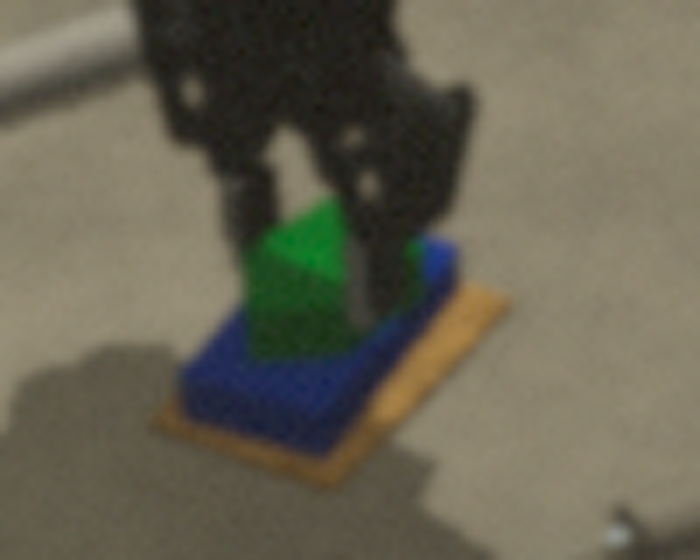

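Emit:
carry_out([
  [[0, -0.008, 0], [0, 0, 0], 0.04],
  [[0, -0.018, 0], [0, 0, 0], 0.04],
  [[0, -0.024, 0], [0, 0, 0], 0.04],
  [[0, -0.02, 0], [0, 0, 0], 0.04],
  [[-0.003, -0.004, 0.015], [0, 3.0, 0], 0.04],
  [[-0.005, 0, 0.027], [0, 4.2, 0], 0.04],
  [[-0.008, 0, 0.026], [0, 4.2, 0], 0.04],
  [[-0.01, 0, 0.025], [0, 4.2, 0], 0.04],
])

```text
time_s: 24.68
position: [0.5526, -0.2436, 0.1102]
tool_rot: [[0.157, 0.0, 0.988], [-0.988, -0.0, 0.157], [0.0, -1.0, -0.0]]
ft_force: [0.3, 1.0, -1.3]
grip_width: 0.0469
```

```bash
python3 mv.py .6537 -.1793 .11 -98.7 5
```

```text
t 24.68 pos [ 0.5526 -0.2436  0.1102] yaw -80.99 tilt [ 0.01 -0.  ] w 0.0469 F [ 0.3  1.  -1.3] q [-35.  33.  76.  -0.  71.  46.]
dworld [ 0.1011  0.0643 -0.0002] dyaw -17.71 total shift now-axes [-0.0477  0.0002  0.1099]
0 [-0.0095  0.      0.022 ] turn y 3.54
1 [-0.0109  0.      0.0214] turn y 3.54
2 [-0.0122  0.      0.0206] turn y 3.54
3 [-0.0134  0.      0.0199] turn y 3.54
4 [-0.0146  0.      0.019 ] turn y 3.54
```

Emit:
carry_out([
  [[-0.01, 0, 0.022], [0, 3.5, 0], 0.04],
  [[-0.011, 0, 0.022], [0, 3.5, 0], 0.04],
  [[-0.012, 0, 0.021], [0, 3.5, 0], 0.04],
  [[-0.013, 0, 0.02], [0, 3.6, 0], 0.04],
  [[-0.013, 0, 0.017], [0, 3.6, 0], 0.04],
  [[0, 0, 0], [0, 0, 0], 0.04],
])

```text
time_s: 25.42
position: [0.6523, -0.18, 0.1098]
tool_rot: [[-0.147, -0.0, 0.989], [-0.989, -0.0, -0.147], [0.0, -1.0, -0.0]]
ft_force: [-0.3, -0.6, -1.5]
grip_width: 0.0469
```

```bash
python3 mv.py .6537 -.1793 .04 -98.7 1; python3 snap.py scene s17 120 220 140 270 6;
```

```text
t 25.43 pos [ 0.6523 -0.18    0.1098] yaw -98.44 tilt [ 0. -0.] w 0.0469 F [-0.3 -0.6 -1.5] q [-25.  40.  62.  -0.  78.  73.]
dworld [ 0.0014  0.0007 -0.0698] dyaw -0.26 total shift now-axes [-0.0009  0.0698  0.0012]
0 [-0.0009  0.0698  0.0012] turn y 0.26
```

View pics/s17.png

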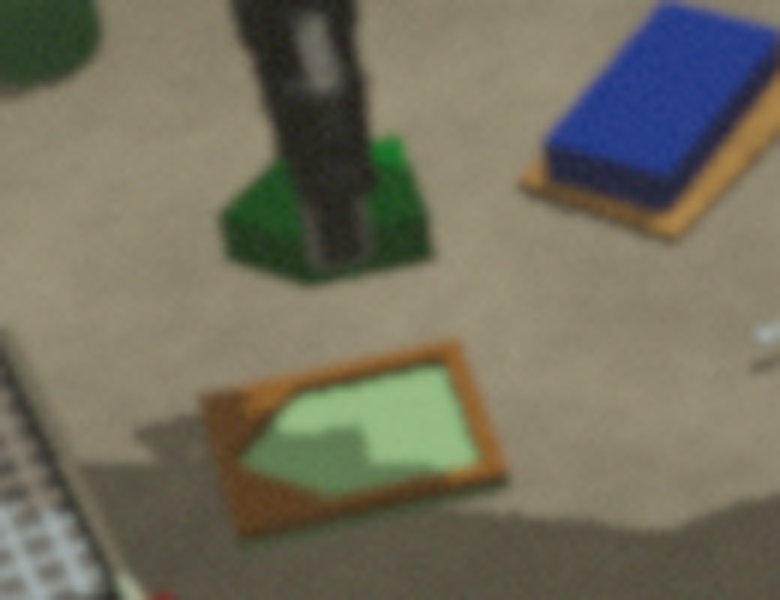

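```bash
python3 ov.py scene s18 120 220 140 270 6 green_center .6523 -.18 -8.44 .1013 .1233; python3 ov.py top t18 90 190 320 430 6 green_center .6478 -.184 -8.44 .1013 .1233
```

```text
(no output)
```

View pics/s18.png

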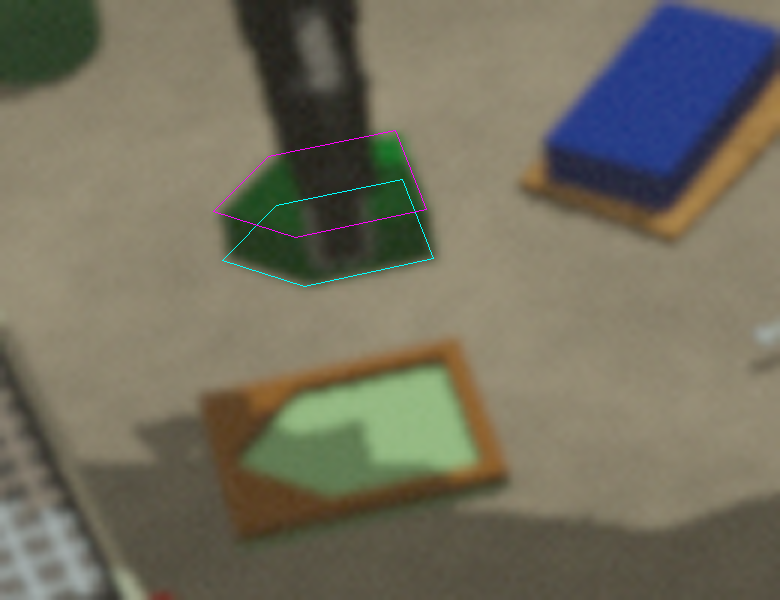

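View pics/t18.png

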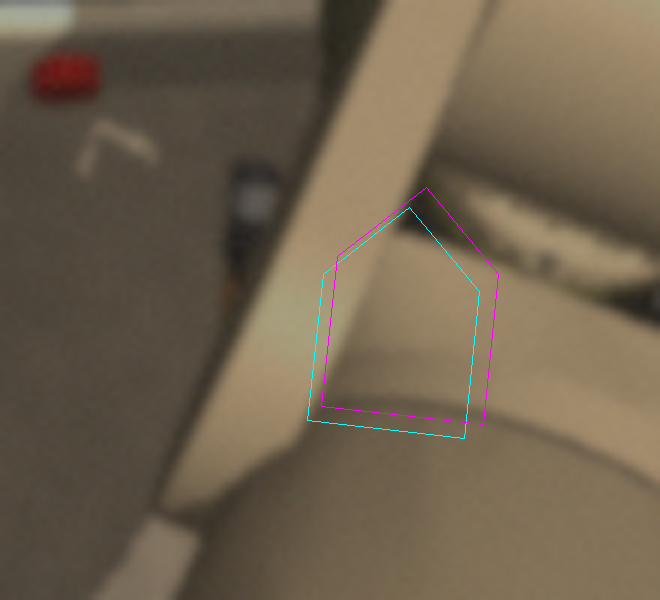

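Emit:
carry_out([
  [[-0.0005, 0.012, 0.0015], [0, 0.3, 0], 0.04],
  [[0, 0.02, 0], [0, 0, 0], 0.04],
  [[0, 0.025, 0], [0, 0, 0], 0.04],
  [[0, 0.015, 0], [0, 0, 0], 0.04],
  [[0, 0.006, 0], [0, 0, 0], 0.04],
  [[0, 0.002, 0], [0, 0, 0], 0.04],
  [[0, 0, 0], [0, 0, 0], 0.04],
])

```text
time_s: 26.45
position: [0.6536, -0.1807, 0.0308]
tool_rot: [[-0.154, 0.001, 0.988], [-0.988, -0.001, -0.154], [0.0, -1.0, 0.001]]
ft_force: [-0.5, 0.5, -2.0]
grip_width: 0.0465
```

```bash
python3 mv.py .6537 -.1793 .0125 -98.7 1; python3 snap.py scene s19 140 220 140 250 7;
```

```text
t 26.45 pos [ 0.6536 -0.1807  0.0308] yaw -98.85 tilt [0.02 0.06] w 0.0465 F [-0.5  0.5 -2. ] q [-25.  45.  67.  -0.  69.  73.]
dworld [ 0.0001  0.0014 -0.0183] dyaw 0.15 total shift now-axes [-0.0014  0.0183 -0.0001]
0 [-0.0014  0.0183 -0.0001] turn y -0.15
```

View pics/s19.png

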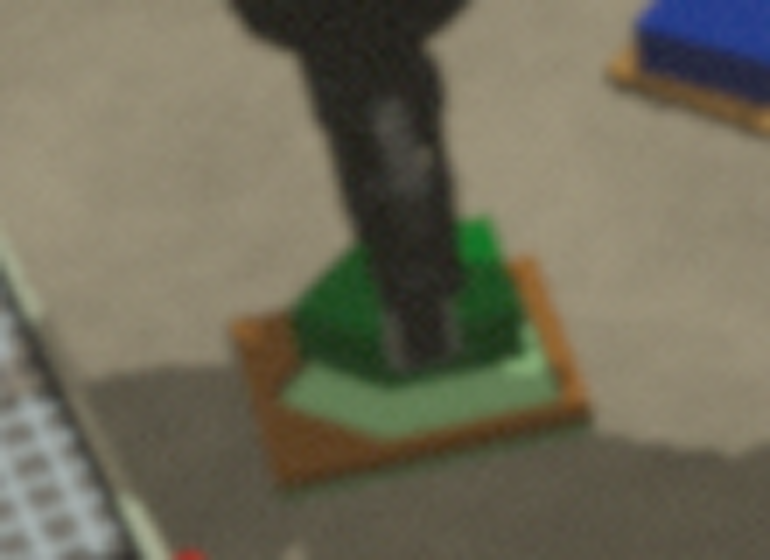

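Emit:
carry_out([
  [[-0.001, 0.006, 0], [0, 0, 0], 0.04],
  [[0, 0.004, 0], [0, 0, 0], 0.04],
  [[0, 0.003, 0], [0, 0, 0], 0.04],
  [[0, 0.002, 0], [0, 0, 0], 0.04],
  [[0, 0.001, 0], [0, 0, 0], 0.04],
  [[0, 0.001, 0], [0, 0, 0], 0.04],
  [[0, 0, 0], [0, 0, 0], 0.04],
])

```text
time_s: 27.38
position: [0.6535, -0.1795, 0.0132]
tool_rot: [[-0.154, 0.0, 0.988], [-0.988, -0.0, -0.154], [0.0, -1.0, 0.0]]
ft_force: [0.2, 0.6, -1.1]
grip_width: 0.0467
```

Emit:
carry_out([
  [[0, 0.0007, 0], [0, 0, 0], 0.04],
  [[0, 0.0003, 0], [0, 0, 0], 0.04],
  [[0, 0, 0], [0, 0, 0], 0.04],
])

```text
time_s: 27.75
position: [0.6535, -0.1795, 0.0125]
tool_rot: [[-0.154, 0.0, 0.988], [-0.988, -0.0, -0.154], [0.0, -1.0, 0.0]]
ft_force: [-1.3, 0.5, 2.5]
grip_width: 0.0465
```

Emit:
carry_out([
  [[0, 0, 0], [0, 0, 0], 0.047],
  [[0, 0, 0], [0, 0, 0], 0.052],
  [[0, 0, 0], [0, 0, 0], 0.06],
  [[0, 0, 0], [0, 0, 0], 0.062],
  [[0, -0.005, 0], [0, 0, 0], 0.062],
  [[0, -0.02, 0], [0, 0, 0], 0.062],
  [[0, -0.045, 0], [0, 0, 0], 0.065],
  [[0, -0.035, 0], [0, 0, 0], 0.07],
])

```text
time_s: 28.75
position: [0.6537, -0.1796, 0.1193]
tool_rot: [[-0.154, 0.001, 0.988], [-0.988, -0.001, -0.154], [0.0, -1.0, 0.001]]
ft_force: [-1.1, 0.4, 0.6]
grip_width: 0.0702
```

```bash
python3 mv.py ; python3 snap.py scene s20 140 220 140 250 7;python3 snap.py top t20 190 290 390 490 6;python3 piece.py blue_center .006 0.7 .47,-.29
```

```text
t 28.75 pos [ 0.6537 -0.1796  0.1193] yaw -98.85 tilt [0.02 0.08] w 0.0702 F [-1.1  0.4  0.6] q [-25.  40.  61.   0.  79.  74.]
top 0.9 823
scene 0.61 809
['top'] [ 0.4559 -0.3224  0.3226] deg 18.5 rms [np.float64(10.03)]
['scene'] [ 0.4715 -0.3004  0.6925] deg 39.7 rms [np.float64(1.36)]
['top', 'scene'] [ 0.458  -0.3203  0.3933] deg 22.5 rms [np.float64(10.2), np.float64(5.36)]
```

View pics/s20.png

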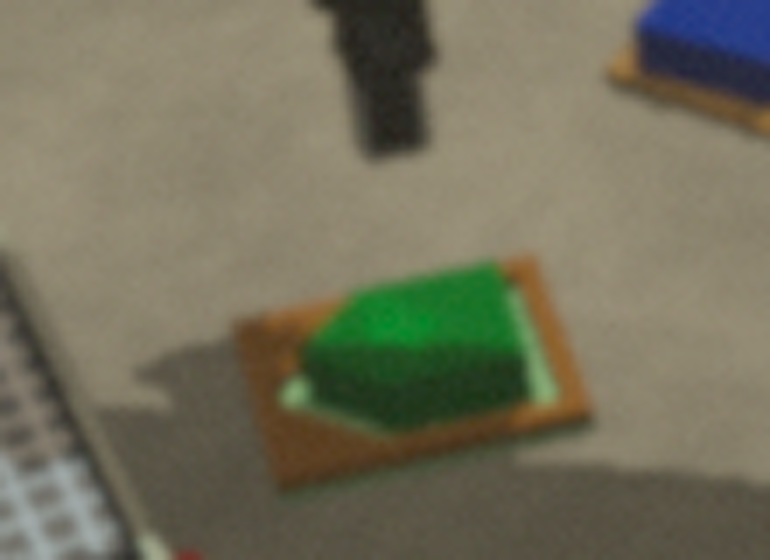

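View pics/t20.png

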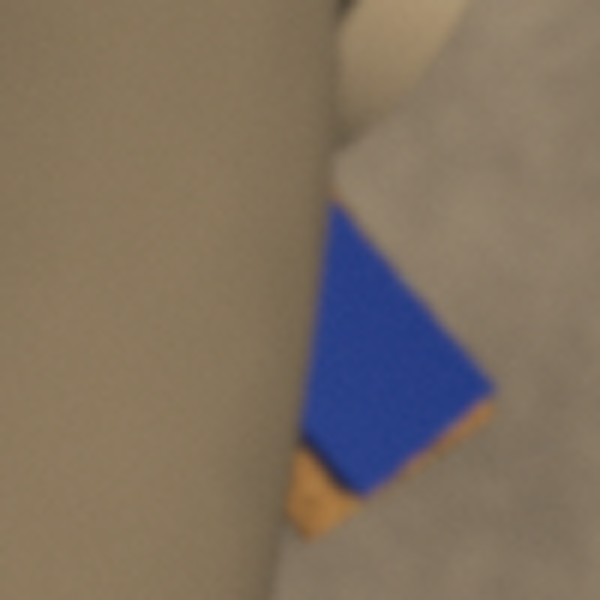

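```bash
python3 mv.py .5 0.0 .13 -50.3 6
```

```text
t 29.05 pos [ 0.6529 -0.1793  0.1159] yaw -98.85 tilt [-0.03 -0.12] w 0.0701 F [-0.2  1.3 -1. ] q [-25.  40.  62.  -0.  79.  74.]
dworld [-0.1529  0.1793  0.0141] dyaw 48.55 total shift now-axes [-0.1536 -0.0136 -0.1787]
0 [-0.0256 -0.0023 -0.0298] turn y -8.09
1 [-0.0295 -0.0023 -0.0259] turn y -8.09
2 [-0.0329 -0.0023 -0.0215] turn y -8.09
3 [-0.0356 -0.0023 -0.0166] turn y -8.09
4 [-0.0376 -0.0023 -0.0114] turn y -8.09
5 [-0.0388 -0.0023 -0.006 ] turn y -8.09
```

Emit:
carry_out([
  [[-0.026, -0.002, -0.03], [0, -8, 0], 0.08],
  [[-0.03, -0.002, -0.026], [0, -8, 0], 0.08],
  [[-0.033, -0.002, -0.022], [0, -8, 0], 0.08],
  [[-0.036, -0.002, -0.017], [0, -8, 0], 0.08],
  [[-0.038, -0.002, -0.011], [0, -8, 0], 0.08],
  [[-0.039, -0.002, -0.006], [0, -8.5, 0], 0.08],
])

```text
time_s: 29.8
position: [0.4987, 0.0034, 0.1282]
tool_rot: [[0.642, -0.002, 0.767], [-0.767, 0.0, 0.642], [-0.002, -1.0, -0.001]]
ft_force: [0.2, -0.3, 1.7]
grip_width: 0.0801
```

```bash
python3 piece.py blue_center .006 0.7 .47,-.29; python3 piece.py green_center .004 -.15 .652,-.18;python3 snap.py top t21 90 290 320 490 4;python3 snap.py scene s21 90 220 140 300 5
```

```text
top 0.73 1800
scene 0.96 763
['top'] [ 0.468  -0.3053  0.674 ] deg 38.6 rms [np.float64(0.79)]
['scene'] [ 0.4768 -0.3029  0.8406] deg 48.2 rms [np.float64(2.02)]
['top', 'scene'] [ 0.4705 -0.3063  0.7563] deg 43.3 rms [np.float64(1.79), np.float64(2.78)]
top 0.72 730
scene 0.77 632
['top'] [ 0.6485 -0.1818 -0.1598] deg -9.2 rms [np.float64(0.96)]
['scene'] [ 0.6528 -0.1774 -0.1659] deg -9.5 rms [np.float64(0.62)]
['top', 'scene'] [ 0.6507 -0.1812 -0.1665] deg -9.5 rms [np.float64(1.27), np.float64(1.36)]
```

View pics/t21.png

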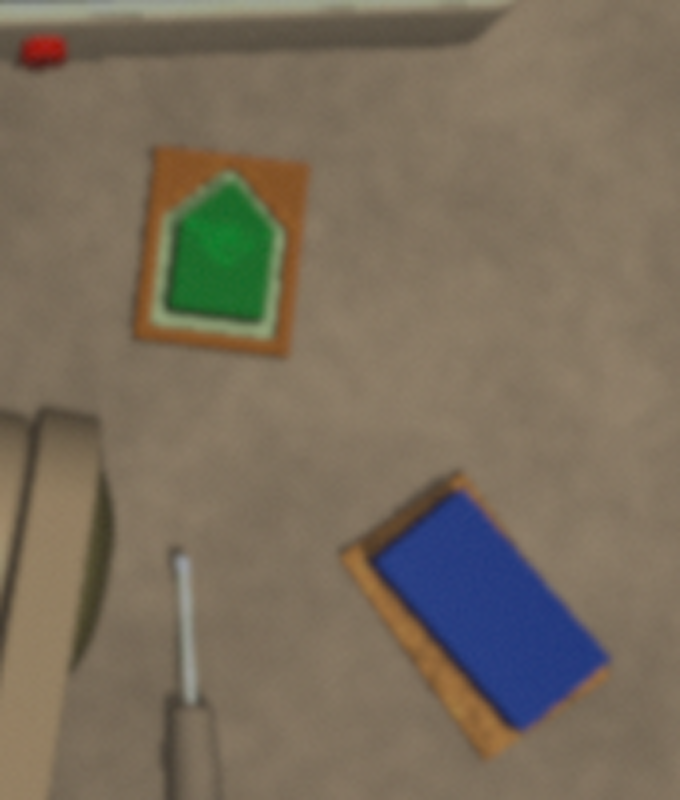

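View pics/s21.png

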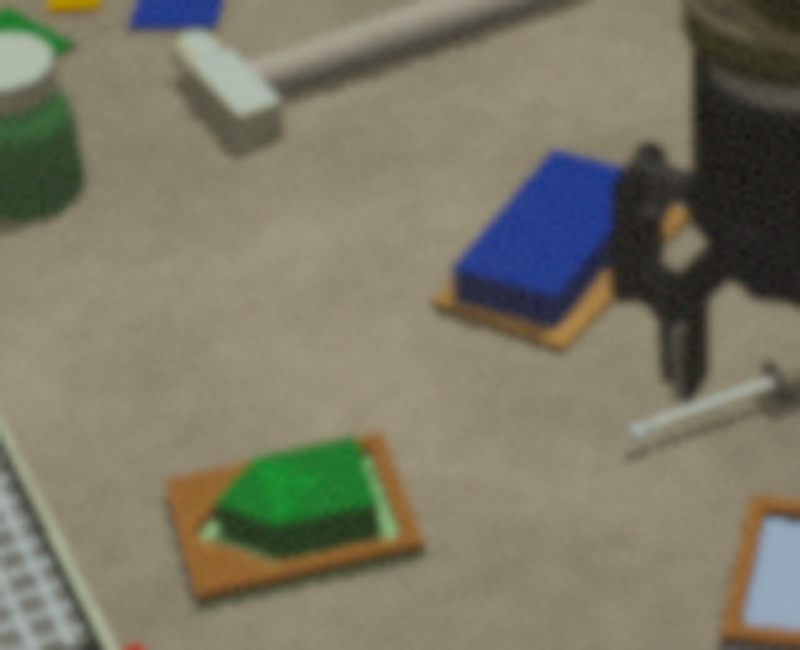

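```bash
python3 mv.py .4715 -.301 .1 -50.9 7
```

```text
t 30.3 pos [0.5004 0.0018 0.1288] yaw -50.41 tilt [-0.02 -0.01] w 0.0803 F [-0.1 -0.9  0. ] q [-13.  23.  91.  -0.  66.  37.]
dworld [-0.0289 -0.3028 -0.0288] dyaw -0.49 total shift now-axes [ 0.215   0.0288 -0.2153]
0 [ 0.0307  0.0041 -0.0308] turn y 0.07
1 [ 0.0307  0.0041 -0.0307] turn y 0.07
2 [ 0.0308  0.0041 -0.0307] turn y 0.07
3 [ 0.0308  0.0041 -0.0306] turn y 0.07
4 [ 0.0309  0.0041 -0.0306] turn y 0.07
5 [ 0.0309  0.0041 -0.0306] turn y 0.07
6 [ 0.0309  0.0041 -0.0305] turn y 0.07
```

Emit:
carry_out([
  [[0.02, 0.003, -0.02], [0, 0.5, 0], 0.08],
  [[0.032, 0.004, -0.032], [0, 0, 0], 0.08],
  [[0.034, 0.004, -0.034], [0, 0, 0], 0.08],
  [[0.034, 0.004, -0.034], [0, 0, 0], 0.08],
  [[0.034, 0.004, -0.034], [0, 0, 0], 0.08],
  [[0.034, 0.004, -0.034], [0, 0, 0], 0.08],
  [[0.027, 0.005, -0.027], [0, 0, 0], 0.08],
  [[0, 0, 0], [0, 0, 0], 0.08],
])

```text
time_s: 31.3
position: [0.4688, -0.3027, 0.1004]
tool_rot: [[0.628, -0.0, 0.778], [-0.778, 0.0, 0.628], [-0.0, -1.0, -0.0]]
ft_force: [0.1, 0.2, -0.0]
grip_width: 0.0796
```

```bash
python3 mv.py .4715 -.301 .04 -50.9 1
```

```text
t 31.3 pos [ 0.4688 -0.3027  0.1004] yaw -51.07 tilt [-0.02 -0.01] w 0.0796 F [ 0.1  0.2 -0. ] q [-45.  30.  84.  -0.  66.   6.]
dworld [ 0.0027  0.0017 -0.0604] dyaw 0.17 total shift now-axes [0.0004 0.0604 0.0032]
0 [0.0004 0.0604 0.0032] turn y -0.17
```

Emit:
carry_out([
  [[0.0005, 0.01, 0.003], [0, 0, 0], 0.08],
  [[0, 0.018, 0], [0, 0, 0], 0.08],
  [[0, 0.016, 0], [0, 0, 0], 0.08],
  [[0, 0.012, 0], [0, 0, 0], 0.08],
  [[0, 0.004, 0], [0, 0, 0], 0.08],
  [[0, 0, 0], [0, 0, 0], 0.08],
])

```text
time_s: 32.05
position: [0.4722, -0.2984, 0.0412]
tool_rot: [[0.632, 0.0, 0.775], [-0.775, 0.0, 0.632], [-0.0, -1.0, 0.0]]
ft_force: [0.6, -1.0, 0.7]
grip_width: 0.0799
```

```bash
python3 mv.py .4715 -.301 .0125 -50.9 1;python3 snap.py scene s22 90 190 195 315 6; python3 snap.py top t22 190 290 390 490 6
```

```text
t 32.05 pos [ 0.4722 -0.2984  0.0412] yaw -50.83 tilt [-0.  0.] w 0.0799 F [ 0.6 -1.   0.7] q [-44.  34.  88.   0.  58.   6.]
dworld [-0.0007 -0.0026 -0.0287] dyaw -0.07 total shift now-axes [ 0.0016  0.0287 -0.0022]
0 [ 0.0016  0.0287 -0.0022] turn y 0.07
```

View pics/s22.png

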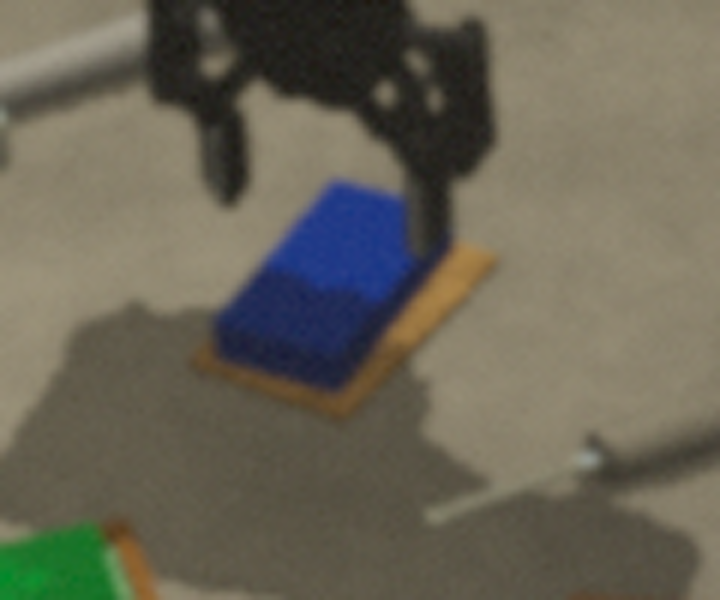

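View pics/t22.png

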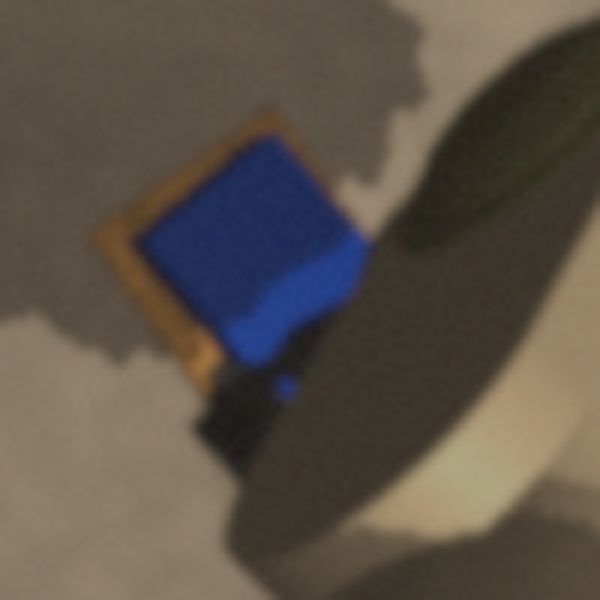

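```bash
python3 - <<'E'
from rig import env
import cv2
from h import *
p=env.get_image('scene');im=np.ascontiguousarray(p['image'][:,:,::-1]);f=6;r0,r1,c0,c1=90,190,195,315
im=cv2.resize(im[r0:r1,c0:c1],None,fx=f,fy=f,interpolation=2)
a=np.radians(39.1);q=SH['blue_center']@np.array([[np.cos(a),np.sin(a)],[-np.sin(a),np.cos(a)]])+[.4722,-.3004]
def line(X,c,cl=True):
    u=((proj(p,X)-[c0,r0]+.5)*f).astype(np.int32);cv2.polylines(im,[u],cl,c,1)
for z in(.006,.028): line(np.c_[q,np.full(4,z)],(255,0,255))
s=env.observe();t=s['position'];x=s['tool_rot'][:,0];zz=s['tool_rot'][:,2]
for sg in(1,-1):
  for zz0 in (0,.011):
    b=t+[0,0,zz0]
    line([b+sg*x*.04+zz*.011,b+sg*x*.04-zz*.011,b+sg*x*.0545-zz*.011,b+sg*x*.0545+zz*.011],(0,255,255))
cv2.imwrite('pics/s23.png',im)
E
```

```text
(no output)
```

View pics/s23.png

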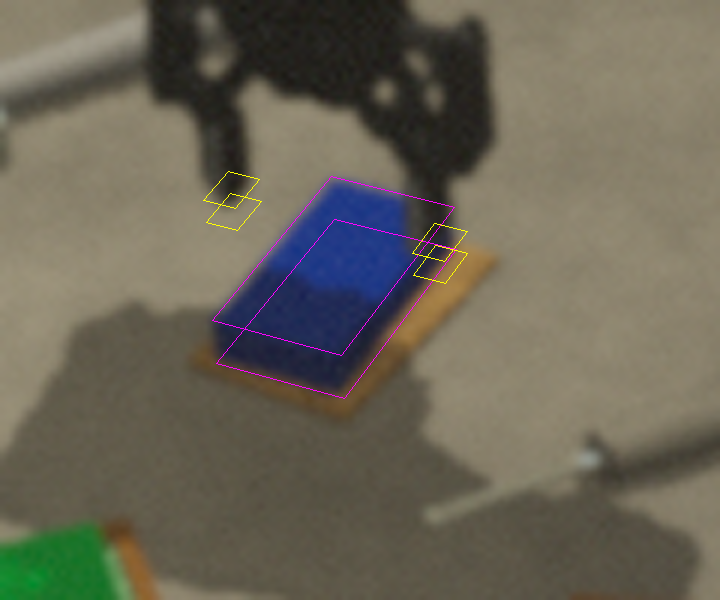

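Emit:
carry_out([
  [[0.0015, 0.005, -0.0015], [0, 0, 0], 0.08],
  [[0, 0.009, 0], [0, 0, 0], 0.08],
  [[0, 0.008, 0], [0, 0, 0], 0.08],
  [[0, 0.004, 0], [0, 0, 0], 0.08],
  [[0, 0.002, 0], [0, 0, 0], 0.08],
  [[0, 0, 0], [0, 0, 0], 0.075],
], force=50)

```text
time_s: 32.95
position: [0.4718, -0.3007, 0.0131]
tool_rot: [[0.631, -0.0, 0.775], [-0.775, 0.0, 0.631], [-0.0, -1.0, 0.0]]
ft_force: [-0.1, 0.8, 0.0]
grip_width: 0.0748
```

```bash
python3 mv.py .4715 -.301 .0125 -50.9 1;python3 snap.py scene s24 90 190 195 315 6
```

```text
t 32.95 pos [ 0.4718 -0.3007  0.0131] yaw -50.85 tilt [-0.  0.] w 0.0748 F [-0.1  0.8  0. ] q [-45.  37.  89.   0.  54.   6.]
dworld [-0.0003 -0.0003 -0.0006] dyaw -0.05 total shift now-axes [ 0.      0.0006 -0.0004]
0 [ 0.      0.0006 -0.0004] turn y 0.05
```

View pics/s24.png

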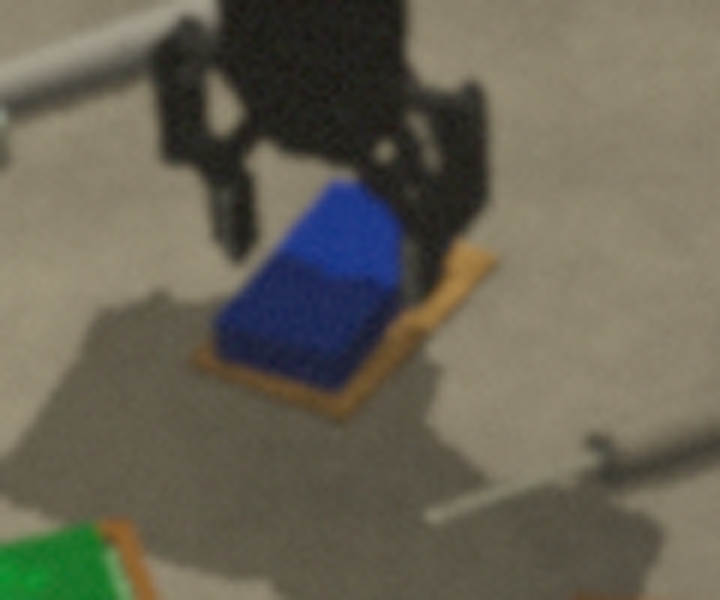

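Emit:
carry_out([
  [[0, 0.0005, 0], [0, 0, 0], 0.065],
  [[0, 0, 0], [0, 0, 0], 0.058],
  [[0, 0, 0], [0, 0, 0], 0.05],
  [[0, 0, 0], [0, 0, 0], 0.05],
  [[0, 0, 0], [0, 0, 0], 0.05],
  [[0, 0, 0], [0, 0, 0], 0.05],
])

```text
time_s: 33.75
position: [0.4718, -0.3006, 0.0132]
tool_rot: [[0.631, -0.0, 0.776], [-0.776, 0.0, 0.631], [-0.0, -1.0, 0.0]]
ft_force: [-1.5, 1.3, 6.7]
grip_width: 0.0564
```

```bash
python3 mv.py .442 -.0145 .08 -126.6 8
```

```text
t 33.75 pos [ 0.4718 -0.3006  0.0132] yaw -50.85 tilt [-0.  0.] w 0.0564 F [-1.5  1.3  6.7] q [-45.  37.  89.   0.  54.   6.]
dworld [-0.0298  0.2861  0.0668] dyaw -75.75 total shift now-axes [-0.2406 -0.0668  0.1575]
0 [-0.0301 -0.0083  0.0197] turn y 9.47
1 [-0.0329 -0.0083  0.0145] turn y 9.47
2 [-0.0348 -0.0083  0.0089] turn y 9.47
3 [-0.0358 -0.0083  0.003 ] turn y 9.47
4 [-0.0358 -0.0083 -0.0029] turn y 9.47
5 [-0.0349 -0.0083 -0.0088] turn y 9.47
6 [-0.0329 -0.0083 -0.0144] turn y 9.47
7 [-0.0301 -0.0083 -0.0196] turn y 9.47
```

Emit:
carry_out([
  [[0, -0.005, 0], [0, 0, 0], 0.05],
  [[0, -0.012, 0], [0, 0, 0], 0.05],
  [[0, -0.02, 0], [0, 0, 0], 0.05],
  [[0, -0.02, 0], [0, 0, 0], 0.05],
  [[0, -0.012, 0], [0, 0, 0], 0.05],
  [[0, 0, 0], [0, 0, 0], 0.05],
])

```text
time_s: 34.5
position: [0.472, -0.3009, 0.0824]
tool_rot: [[0.631, 0.001, 0.775], [-0.775, -0.001, 0.631], [0.002, -1.0, 0.0]]
ft_force: [-0.3, 0.4, -4.0]
grip_width: 0.0565
```

```bash
python3 mv.py .442 -.0145 .082 -126.6 13;python3 snap.py scene s25 70 190 195 315 5
```

```text
t 34.5 pos [ 0.472  -0.3009  0.0824] yaw -50.85 tilt [0.09 0.01] w 0.0565 F [-0.3  0.4 -4. ] q [-45.  31.  85.  -0.  63.   6.]
dworld [-0.03    0.2864 -0.0004] dyaw -75.75 total shift now-axes [-0.2411  0.      0.1575]
0 [-0.0185  0.      0.0121] turn y 5.83
1 [-0.0197  0.      0.0102] turn y 5.83
2 [-0.0206  0.      0.0081] turn y 5.83
3 [-0.0213  0.      0.006 ] turn y 5.83
4 [-0.0218  0.      0.0038] turn y 5.83
5 [-0.0221  0.      0.0016] turn y 5.83
6 [-0.0221  0.     -0.0007] turn y 5.83
7 [-0.022   0.     -0.0029] turn y 5.83
8 [-0.0215  0.     -0.0052] turn y 5.83
9 [-0.0209  0.     -0.0073] turn y 5.83
10 [-0.0201  0.     -0.0094] turn y 5.83
11 [-0.019   0.     -0.0114] turn y 5.83
12 [-0.0177  0.     -0.0133] turn y 5.83
```

View pics/s25.png

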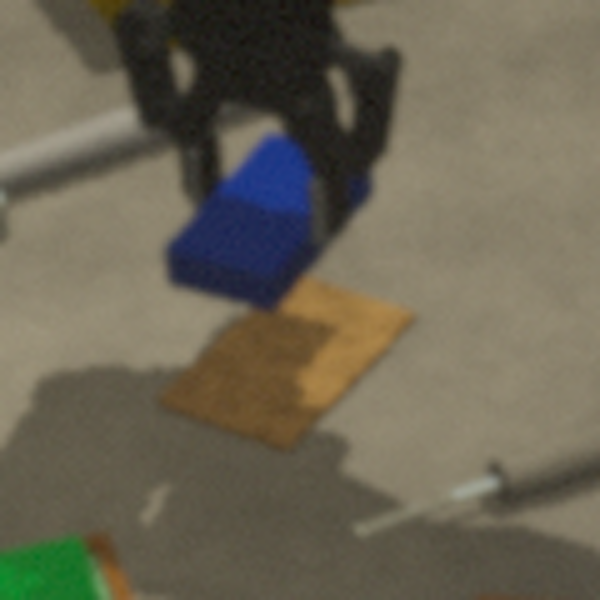

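Blue is held level above the cork pad (about (265,215) in the zoom), weight 4 N. Carrying to its tray.

Emit:
carry_out([
  [[-0.014, 0, 0.009], [0, 4, 0], 0.05],
  [[-0.02, 0, 0.011], [0, 5.8, 0], 0.05],
  [[-0.021, 0, 0.009], [0, 5.8, 0], 0.05],
  [[-0.021, 0, 0.007], [0, 5.8, 0], 0.05],
  [[-0.022, 0, 0.004], [0, 5.8, 0], 0.05],
  [[-0.022, 0, 0.002], [0, 5.8, 0], 0.05],
  [[-0.022, 0, 0], [0, 5.8, 0], 0.05],
  [[-0.022, 0, -0.002], [0, 5.8, 0], 0.05],
])

```text
time_s: 35.55
position: [0.4525, -0.1279, 0.0809]
tool_rot: [[-0.098, -0.001, 0.995], [-0.995, 0.001, -0.098], [-0.001, -1.0, -0.001]]
ft_force: [-1.4, 0.4, -3.1]
grip_width: 0.0562
```

```bash
python3 mv.py .442 -.0145 .082 -126.6 5
```

```text
t 35.55 pos [ 0.4525 -0.1279  0.0809] yaw -95.65 tilt [-0.04 -0.08] w 0.0562 F [-1.4  0.4 -3.1] q [-30.  24.  99.  -0.  56.  65.]
dworld [-0.0105  0.1134  0.0011] dyaw -30.95 total shift now-axes [-0.1118 -0.001  -0.0216]
0 [-0.0224 -0.0002 -0.0043] turn y 6.19
1 [-0.0218 -0.0002 -0.0067] turn y 6.19
2 [-0.0209 -0.0002 -0.009 ] turn y 6.19
3 [-0.0198 -0.0002 -0.0112] turn y 6.19
4 [-0.0185 -0.0002 -0.0133] turn y 6.19
```

Emit:
carry_out([
  [[-0.023, 0, -0.004], [0, 6.2, 0], 0.05],
  [[-0.022, 0, -0.007], [0, 6.2, 0], 0.05],
  [[-0.021, 0, -0.009], [0, 6.2, 0], 0.05],
  [[-0.019, 0, -0.011], [0, 6.2, 0], 0.05],
  [[-0.015, 0, -0.011], [0, 5, 0], 0.05],
  [[-0.002, 0, -0.002], [0, 0.9, 0], 0.05],
  [[0, 0, 0], [0, 0, 0], 0.05],
])

```text
time_s: 36.42
position: [0.442, -0.0169, 0.0814]
tool_rot: [[-0.589, -0.0, 0.808], [-0.808, -0.0, -0.589], [0.0, -1.0, -0.0]]
ft_force: [0.3, -0.0, -3.5]
grip_width: 0.0567
```

```bash
python3 mv.py .442 -.0145 .045 -126.6 1;python3 ov.py scene s26 140 260 250 390 5 tray_blue .442 -.0145 -36.6 .0 .01
```

```text
t 36.42 pos [ 0.442  -0.0169  0.0814] yaw -126.06 tilt [ 0.01 -0.01] w 0.0567 F [ 0.3 -0.  -3.5] q [-18.  22. 104.  -0.  54. 108.]
dworld [ 0.      0.0024 -0.0364] dyaw -0.54 total shift now-axes [-0.002   0.0364 -0.0014]
0 [-0.002   0.0364 -0.0014] turn y 0.54
```

View pics/s26.png

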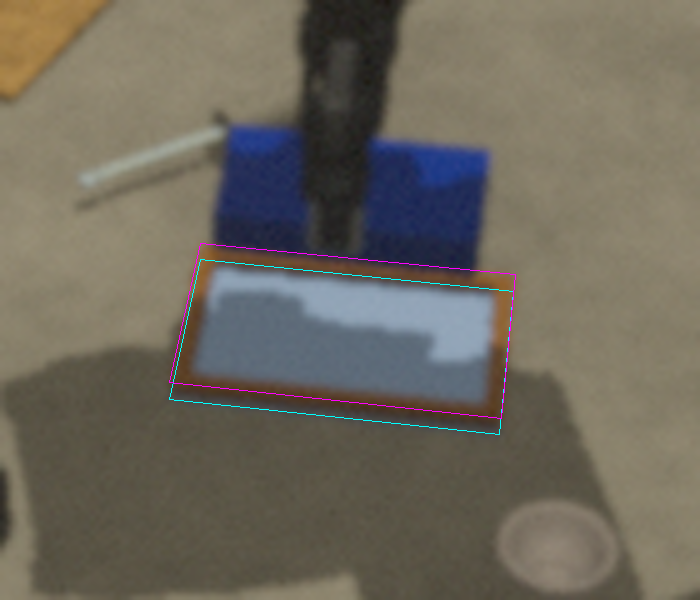

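Emit:
carry_out([
  [[-0.002, 0.01, -0.0015], [0, 0.5, 0], 0.05],
  [[0, 0.015, 0], [0, 0, 0], 0.05],
  [[0, 0.015, 0], [0, 0, 0], 0.05],
  [[0, 0.009, 0], [0, 0, 0], 0.05],
  [[0, 0.002, 0], [0, 0, 0], 0.05],
  [[0, 0, 0], [0, 0, 0], 0.05],
])

```text
time_s: 37.22
position: [0.4421, -0.0143, 0.0307]
tool_rot: [[-0.597, 0.0, 0.802], [-0.802, -0.0, -0.597], [-0.0, -1.0, 0.0]]
ft_force: [0.3, 1.0, -3.2]
grip_width: 0.0564
```

```bash
python3 mv.py .442 -.0145 .0112 -126.6 1;python3 ov.py scene s27 140 260 250 390 5 blue_center .442 -.0145 -36.6 .023 .045
```

```text
t 37.23 pos [ 0.4421 -0.0143  0.0307] yaw -126.65 tilt [-0.01  0.01] w 0.0564 F [ 0.3  1.  -3.2] q [-17.  27. 107.   0.  46. 109.]
dworld [-0.0001 -0.0002 -0.0195] dyaw 0.05 total shift now-axes [0.0002 0.0195 0.0001]
0 [0.0002 0.0195 0.0001] turn y -0.05
```

View pics/s27.png

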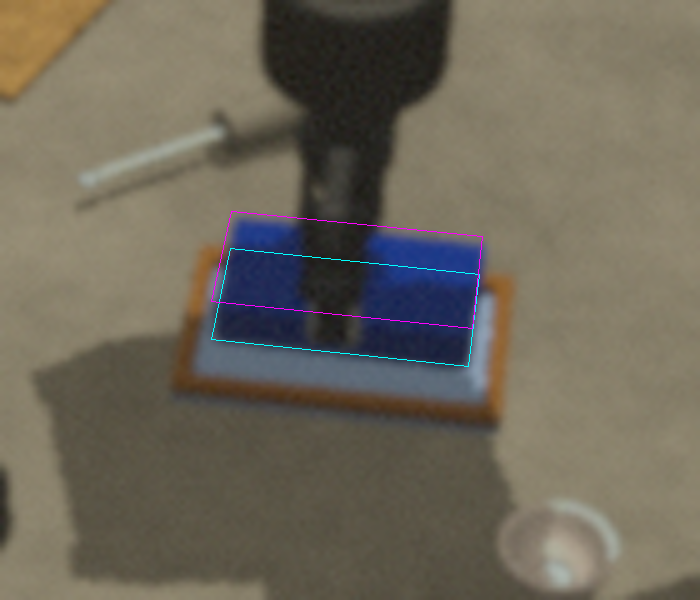

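Emit:
carry_out([
  [[0, 0.006, 0], [0, 0, 0], 0.05],
  [[0, 0.005, 0], [0, 0, 0], 0.05],
  [[0, 0.003, 0], [0, 0, 0], 0.05],
  [[0, 0.002, 0], [0, 0, 0], 0.05],
  [[0, 0.001, 0], [0, 0, 0], 0.05],
  [[0, 0.001, 0], [0, 0, 0], 0.05],
  [[0, 0, 0], [0, 0, 0], 0.05],
])

```text
time_s: 38.15
position: [0.442, -0.0142, 0.0127]
tool_rot: [[-0.597, 0.0, 0.802], [-0.802, -0.0, -0.597], [-0.0, -1.0, 0.0]]
ft_force: [0.3, -0.1, -3.3]
grip_width: 0.0565
```

Emit:
carry_out([
  [[0, 0.0008, 0], [0, 0, 0], 0.05],
  [[0, 0.0004, 0], [0, 0, 0], 0.05],
  [[0, 0.0003, 0], [0, 0, 0], 0.05],
  [[0, 0, 0], [0, 0, 0], 0.05],
])

```text
time_s: 38.65
position: [0.4419, -0.0142, 0.0112]
tool_rot: [[-0.597, 0.0, 0.802], [-0.802, -0.0, -0.597], [-0.0, -1.0, 0.0]]
ft_force: [-0.6, 0.8, 0.2]
grip_width: 0.0562
```

Emit:
carry_out([
  [[0, 0.0003, 0], [0, 0, 0], 0.056],
  [[0, 0, 0], [0, 0, 0], 0.058],
  [[0, 0, 0], [0, 0, 0], 0.063],
  [[0, 0, 0], [0, 0, 0], 0.07],
  [[0, 0, 0], [0, 0, 0], 0.07],
  [[0, -0.005, 0], [0, 0, 0], 0.07],
  [[0, -0.02, 0], [0, 0, 0], 0.07],
  [[0, -0.04, 0], [0, 0, 0], 0.07],
])

```text
time_s: 39.65
position: [0.4413, -0.014, 0.0761]
tool_rot: [[-0.597, -0.003, 0.802], [-0.802, 0.001, -0.597], [0.001, -1.0, -0.003]]
ft_force: [0.2, 0.2, 0.2]
grip_width: 0.07
```

Emit:
carry_out([
  [[0, -0.05, 0], [0, 0, 0], 0.07],
  [[0, -0.05, 0], [0, 0, 0], 0.07],
  [[0.04, -0.02, 0], [0, 0, 0], 0.07],
  [[0.05, 0, 0], [0, 0, 0], 0.07],
  [[0.05, 0, 0], [0, 0, 0], 0.07],
  [[0.05, 0, 0], [0, 0, 0], 0.07],
  [[0.03, 0, 0], [0, 0, 0], 0.07],
  [[0, 0, 0], [0, 0, 0], 0.07],
])

```text
time_s: 40.65
position: [0.3098, -0.1917, 0.1961]
tool_rot: [[-0.6, 0.0, 0.8], [-0.8, -0.0, -0.6], [0.0, -1.0, 0.0]]
ft_force: [-0.6, -0.2, 0.0]
grip_width: 0.07
```

```bash
python3 mv.py; python3 snap.py top t28 0 420 0 560 1;python3 snap.py scene s28 0 420 0 560 1; python3 snap.py scene s28z 170 250 270 370 7
```

```text
t 40.65 pos [ 0.3098 -0.1917  0.1961] yaw -126.85 tilt [0.01 0.02] w 0.07 F [-0.6 -0.2  0. ] q [-51.   5. 104.  -0.  71.  76.]
```

View pics/t28.png

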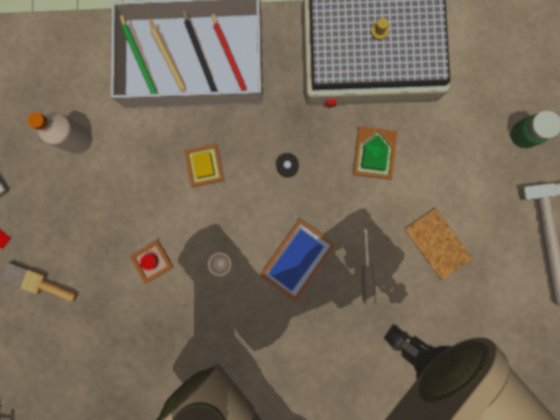

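View pics/s28.png

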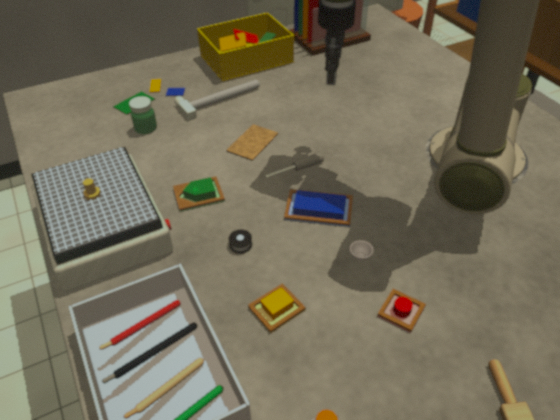

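View pics/s28z.png

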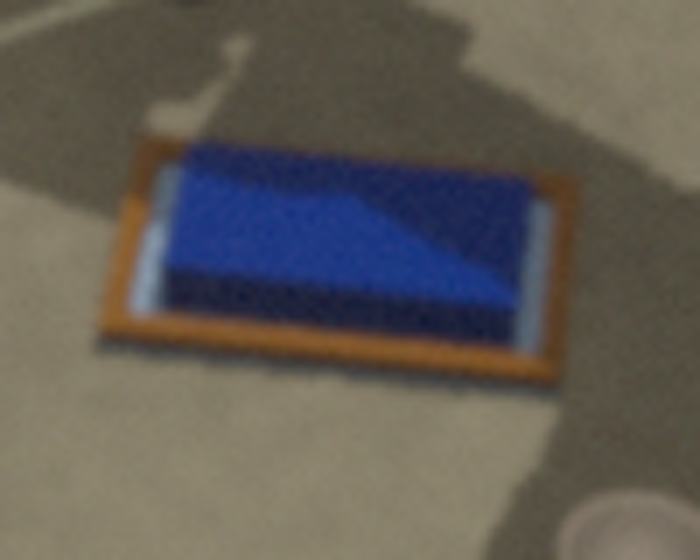

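```bash
python3 piece.py blue_center .004 -.64 .44,-.015;python3 snap.py top t29 110 310 120 420 2; python3 snap.py top t30 210 310 250 350 6
python3 - <<'E'
import cv2,numpy as np
from rig import env
from h import *
import pickle
a0=pickle.load(open('top0.pkl','rb'))['image'];b0=env.get_image('top')['image']
for n,(r,c) in dict(spool=(164,287),dish=(263,219)).items():
    a=a0[r-18:r+19,c-18:c+19].mean(2).astype(np.float32);b=b0[r-18:r+19,c-18:c+19].mean(2).astype(np.float32)
    print(n,cv2.phaseCorrelate(a,b))
E
```

```text
top 0.91 1601
scene 0.71 1264
['top'] [ 0.4381 -0.0148 -0.627 ] deg -35.9 rms [np.float64(1.2)]
['scene'] [ 0.4427 -0.011  -0.6418] deg -36.8 rms [np.float64(0.82)]
['top', 'scene'] [ 0.4398 -0.0145 -0.6352] deg -36.4 rms [np.float64(1.43), np.float64(1.42)]
spool ((0.06290791103337412, 0.02733829367803864), 1.0340083205699921)
dish ((0.12643449706976284, -0.30629106690783914), 0.8302923461794853)
```

View pics/t30.png

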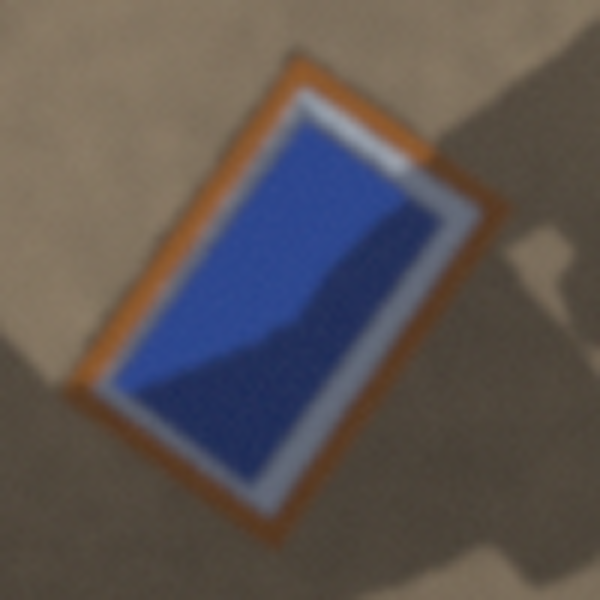

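View pics/t29.png

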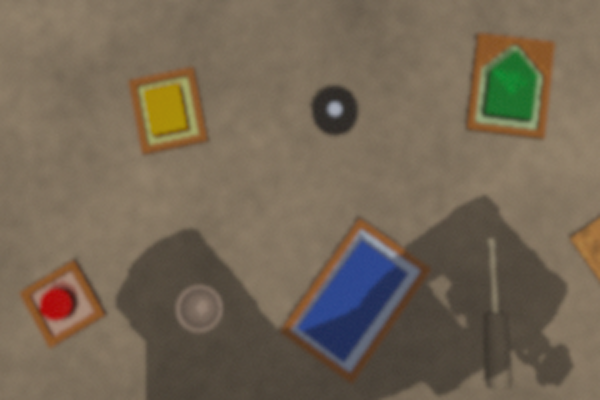

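```bash
python3 -c "
from rig import env
print(env.close_job())"
```

```text
the job is handed in; nothing more can be done
None
```

All four glass pieces are in their trays, each laid in the tray with its own floor colour. I took them off the pile from the top down: red, amber, green, blue. The job was handed in at about 41 s on the robot clock, well under the 122 s limit.

- **Lowering:** I lowered each piece in steps of 1 mm or less at the end. Contact came at the floor height worked out beforehand, with no more than about 7 N on touching down.
- **Seating:** The last pictures from both cameras show every piece inside its recess and lying flat. Tray floor shows all round green and blue, with green's tip in the sloped end. Green and blue measured within about 2–4 mm of centre, and within about 1° of their trays.
- **Spool and dish:** Both are where they were, shifted by less than half a pixel in the top view. The gripper was clear of everything at the end.
- **Checks that disagreed:** The two cameras differ by about 4–5 mm in position, so I corrected both against where the robot actually gripped the pieces. Some outlines taken while the arm blocked the view gave bad fits. I discarded them and, where it mattered, measured again with a clear view.

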